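# Line up the linearity-check vials by shade

### The job

The analyser's linearity check needs its six vials in the blue tray in order of shade. The white blank and the almost black top standard already stand in the two end pockets; set the pale pink, rose, red and dark red vials upright in the four empty pockets between them, one to a pocket, so that the row darkens steadily from the white end to the black end. Set the glass vials down without dropping them or knocking any over, leave the two end vials in their pockets and do not disturb the control vials with green and blue caps.

Things in the scene. Friction and masses are not known exactly. Their poses are not given: they have to be found in the camera images.
- tray: Fixed blue tray: 56 mm across (x), 306 mm long (y) plus a 16 mm tab at each end, 22 mm high. One row of six open pockets 44 x 44 mm, walls 6 mm, floors 6 mm above the bench, centres at x = 0, y = -0.125, -0.075, -0.025, 0.025, 0.075, 0.125 m. Origin: middle of the underside; z up. The white and the almost black vial stand in the two outer pockets, either way round.
- vial_white: Blank, already in an end pocket (either end): sealed glass vial, white contents and cap. All six vials of the set are alike but for shade: 60 mm high, 30 g, glass body 24 mm diameter up to 38 mm, ribbed cap 25 mm diameter from 38 to 60 mm in the shade of the contents. Origin: centre of the underside, z up. Stays in its pocket.
- vial_black_red: Top standard, already in the other end pocket: like the white vial (60 mm high, 24 mm body, 25 mm cap, origin at the centre of the underside, z up) but almost black red, the darkest. Stays in its pocket.
- vial_pale_pink: Vial to place, the palest of the four: pale pink contents and cap. Stands upright on the bench in front or to the right of the tray; 60 mm high, 24 mm body, 25 mm cap from 38 to 60 mm, 30 g, origin at the centre of the underside, z up. Belongs next to the white vial. The tall analyser, in the way of wide swings, stands beyond the line from (0.56, -0.16) to (0.69, 0.14) m.
- vial_rose: Vial to place, second palest: rose (mid pink) contents and cap. Same form, size and origin as the pale pink one.
- vial_red: Vial to place, third: strong red contents and cap. Same form, size and origin as the pale pink one.
- vial_dark_red: Vial to place, fourth and darkest of the four: dark wine-red contents and cap. Same form, size and origin as the pale pink one. Belongs in the pocket next to the almost black vial.
- control_green: Bystander, not of the set: control vial with a green cap, 24 mm diameter, 52 mm high, standing upright among the vials. Origin: centre of the underside, z up. Leave alone.
- control_blue: Bystander, not of the set: control vial with a blue cap, 24 mm diameter, 52 mm high, standing upright among the vials. Origin: centre of the underside, z up. Leave alone.
There are look-alikes about, which are no part of the job. What is shaped like the vial_pale_pink but yellow is not meant. What is shaped like the vial_white but turquoise is not meant.

How it is judged:
At the end, for the whole second after the job is handed in: All six vials stand upright (0.1 rad), released and at rest, on the floors of the six pockets (12 mm from the centre along and across), shades running white, pale pink, rose, red, dark red, almost black; green and blue control vials upright within 30 mm of their starts (((y of vial_white in the frame of tray between 0.113 and 0.137 m and y of vial_pale_pink in the frame of tray between 0.063 and 0.087 m and y of vial_rose in the frame of tray between 0.013 and 0.037 m and y of vial_red in the frame of tray between -0.037 and -0.013 m and y of vial_dark_red in the frame of tray between -0.087 and -0.063 m and y of vial_black_red in the frame of tray between -0.137 and -0.113 m) or (y of vial_white in the frame of tray between -0.137 and -0.113 m and y of vial_pale_pink in the frame of tray between -0.087 and -0.063 m and y of vial_rose in the frame of tray between -0.037 and -0.013 m and y of vial_red in the frame of tray between 0.013 and 0.037 m and y of vial_dark_red in the frame of tray between 0.063 and 0.087 m and y of vial_black_red in the frame of tray between 0.113 and 0.137 m)) and x of vial_white in the frame of tray between -0.012 and 0.012 m and z of each of vial_white, vial_pale_pink, vial_rose, vial_red, vial_dark_red, vial_black_red in the frame of tray below 0.01 m and angle between each of vial_white, vial_pale_pink, vial_rose, vial_red, vial_dark_red, vial_black_red, control_green, control_blue's own z axis and vertical below 0.1 rad and linear speed of each of vial_white, vial_pale_pink, vial_rose, vial_red, vial_dark_red, vial_black_red below 0.02 m/s and contact force between each of vial_white, vial_pale_pink, vial_rose, vial_red, vial_dark_red, vial_black_red and the fingers below 0.1 N and x of vial_pale_pink in the frame of tray between -0.012 and 0.012 m and x of vial_rose in the frame of tray between -0.012 and 0.012 m and x of vial_red in the frame of tray between -0.012 and 0.012 m and x of vial_dark_red in the frame of tray between -0.012 and 0.012 m and x of vial_black_red in the frame of tray between -0.012 and 0.012 m and distance of each of control_green, control_blue from where it was at the start of the episode below 0.03 m); the robot touches nothing.
It fails at once if a vial is knocked over (tilted beyond 1.1 rad) (angle between any of vial_white, vial_pale_pink, vial_rose, vial_red, vial_dark_red, vial_black_red, control_green, control_blue's own z axis and vertical above 1.1 rad).
It fails at once if a vial is dropped (faster than 0.8 m/s out of the fingers, a fall of some 3 cm) ((linear speed of vial_pale_pink above 0.8 m/s and contact force between vial_pale_pink and the fingers below 0.05 N) or (linear speed of vial_rose above 0.8 m/s and contact force between vial_rose and the fingers below 0.05 N) or (linear speed of vial_red above 0.8 m/s and contact force between vial_red and the fingers below 0.05 N) or (linear speed of vial_dark_red above 0.8 m/s and contact force between vial_dark_red and the fingers below 0.05 N)).
It fails at once if an end vial is taken out of its pocket (moved more than 30 mm) (distance of any of vial_white, vial_black_red from where it was at the start of the episode above 0.03 m).
It fails at once if a control vial with a green or blue cap is moved more than 30 mm (distance of any of control_green, control_blue from where it was at the start of the episode above 0.03 m).
It also fails if it takes over 80 s, if anything falls off the work surface, if the arm or the gripper's body presses on something with over 40 N, if the wrist force passes 120 N, or if a joint passes its speed limit or range.

### The arm

A 7-joint arm with a two-finger parallel gripper is mounted at the origin on a cart in front of the work surface, level with it; the furniture and walls round the work are solid. World frame = base frame: x ahead of the robot, y to its left, z up, the work surface at z = 0. Lengths are in m, angles in rad, forces in N, time in s.
With the tool pointing down it reaches from about 0.425 to 0.925 m from the base axis. Payload 6.8 kg.
Tool frame: the origin (TCP) lies at the centre of the arm's flange, where the gripper is bolted on; the fingertips stand 173 mm ahead of it and the grasp point (between the pads) lies 155 mm ahead of it (robot.tcp_to_grasp is the distance from the TCP to the grasp point, in m); z points along the fingers, x is the direction in which the jaws open and shut, and the axes are right-handed (so a half turn about z gives the same grasp; the last joint's range is limited). The gripper opens to 85 mm and grips with 20 to 120 N. Pads are 22 mm wide; open, the fingers measure 114 mm over their backs; the gripper's body (76 mm by 85 mm) begins 54 mm behind the grasp point. The pads swing forward as they close: fully open they stand 13 mm farther back than shut.
Start: joints at [-1.457, 0.477, 0.022, 1.555, -0.011, 1.109, -0.083], TCP at [0.148, 0.658, 0.405] pointing down, gripper open.
Joint ranges: [-2.96, 2.96], [-0.34, 2.1], [-1.41, 1.46], [0.24, 2.44], [-1.37, 4.51], [0.17, 1.92], [-2.96, 2.96]. Speed limits (rad/s): [2.39, 2.39, 3.14, 3.14, 3.14, 3.14, 3.14].

### API

Orientations are given as a rotation vector (axis times angle).
In Python, from plant import robot gives the robot as it stands.
- The arm moves only by the tool move_arm, never from a script. Its argument "series" is a list of rows, each an object of numbers: "rx", "ry", "rz": the turn, a rotation vector about the tool's x, y, z in rad; "dx", "dy", "dz": the shift along the tool's x, y, z in mm; "fingers": the closure, from 0 (fully open) to 1 (shut). A call has 1 to 8 rows; each row is the pose to reach, as a shift and turn from the pose commanded when the call began, along the tool's axes at that moment; what a row does not reach only later rows make up. A row lasts 1/10 s, in which the tool goes at most 50 mm and 8.59 degrees, less where a joint would pass 70% of its speed; a pose out of reach is approached as far as the arm can. A call with a gripper value outside its range is refused whole. The fingers move at their own pace and stop on an object; "newtons" is the grip in N (left out, the last holds). Time passes only in rows, so rows that repeat a pose let the fingers close. It gives the time, the measured TCP pose, the force and the opening at its end, in the units of the state.
- robot.observe(): the state, without advancing time (a new reading comes with each control period).
- robot.snapshot(name): name is "side" or "top"; returns (picture, depth): 420x560x3 uint8, red, green, blue; 420x560 float32, m along the optical axis (not along the pixel's ray), 0 where there is no reading.
- robot.calibration(name): a dict with "fx", "fy", "cx", "cy" (pixels), "T" (4x4, takes a point from camera to world coordinates). Camera axes: x right, y down, z forward; pixel columns grow to the right and rows downward; lengths in m; the calibration is good to about 2 mm. A picture is of the moment at which its call begins. calibration takes no time and is no camera call.
- robot.job_done(): hands the job in, once; it reports no verdict.
The state is a dict: "clock": time; "qpos": joint angles; "dq": joint speeds; "effort": joint torques, N m; "ee_pos": TCP position; "tool_rot": TCP orientation; "contact_force": force on the tool from outside, world axes, zero at the start; "moment": the same for the moment, N m; "grip_width": opening from 0.0 (shut) to 1.0 (fully open).
Only numpy, scipy, OpenCV 4.12 (cv2) and the standard library are available. Lean on these libraries where they do the work, as an engineer would, in place of code of your own. Each camera call takes 0.05 s, during which the arm holds its last target.

## Working session

There is one attempt and no reset: what is moved stays moved. The work goes in short steps, Python scripts to look and compute and a tool call to move; the robot and the scene stay as the last step left them, time stands still between calls to the robot, and variables do not carry over. Pictures are saved under pics/ and viewed, and the job is handed in when it is done.

Besides the shell and the picture viewer there is one more tool, called after ">>>" as a command line: name --argument value ..., lists and objects as JSON in quotes. move_arm: Moves the arm, as the interface text tells. Its arguments: {"type":"object","properties":{"series":{"type":"array"},"newtons":{"type":"number"}},"required":["series"]}

```bash
ls; mkdir -p pics
python3 - <<'E'
from plant import robot
import cv2,numpy as np
print(robot.observe())
for n in("side","top"):
    p,d=robot.snapshot(n); cv2.imwrite(f"pics/{n}0.png",p[:,:,::-1]); np.save(f"pics/{n}0.npy",d)
    print(n,robot.calibration(n))
E
```

```text
pics
{'clock': 0.0, 'qpos': array([-1.45708496,  0.47783043,  0.02230946,  1.55649136, -0.0115134 ,
        1.10928688, -0.08306925]), 'dq': array([ 0.00097634, -0.00235373,  0.00056639,  0.0012262 ,  0.00144711,
        0.00033311, -0.00091286]), 'effort': array([-2.09317623e-04, -5.96438742e+01,  1.60765104e+00, -2.81200022e+01,
        1.23702458e-02,  9.25536908e-03, -2.65579292e-07]), 'ee_pos': array([0.14840966, 0.65818946, 0.40368763]), 'tool_rot': array([ 2.45259698e+00,  1.96122487e+00, -2.19770667e-03]), 'contact_force': array([-0.08806768,  0.07595067, -0.08821912]), 'moment': array([ 0.00495832, -0.01681182, -0.01953439]), 'grip_width': 0.9974922881616133}
side {'fx': 511.16358566968114, 'fy': 511.16358566968114, 'cx': 281.3478727581393, 'cy': 211.4829593755511, 'T': array([[-0.95771909, -0.16811725,  0.23347534,  0.28677807],
       [-0.28678819,  0.62258153, -0.72811041,  0.97432364],
       [-0.02294952, -0.76428321, -0.64447226,  0.71902148],
       [ 0.        ,  0.        ,  0.        ,  1.        ]])}
top {'fx': 455.51438971016523, 'fy': 455.51438971016523, 'cx': 282.22971962474287, 'cy': 205.98029673031485, 'T': array([[-0.02212703, -0.9959147 ,  0.08754604,  0.42531691],
       [-0.99954599,  0.02024622, -0.02231368,  0.21693544],
       [ 0.02045004, -0.08800002, -0.99591053,  1.19640857],
       [ 0.        ,  0.        ,  0.        ,  1.        ]])}
```

View pics/top0.png

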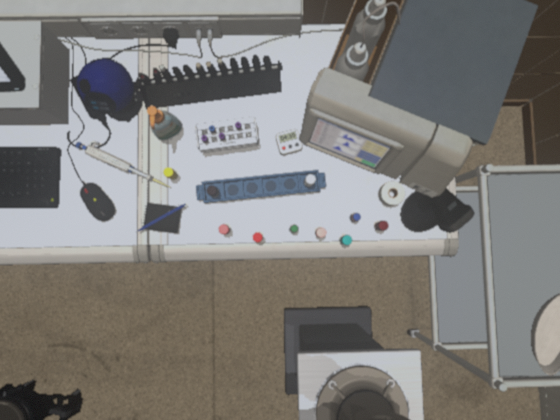

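View pics/side0.png

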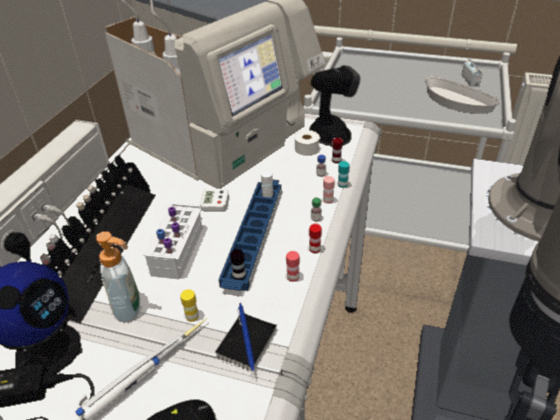

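The overview shows the tray from about (198,192) to (325,180) in the top view. The white vial is at its right end and the black one at its left. The loose vials form a row below it. I'll enlarge this area.

```bash
cat > h.py <<'E'
import cv2,numpy as np
from plant import robot
def world(n,u,v,z=None,d=None):
    c=robot.calibration(n);T=c["T"]
    r=np.array([(u-c["cx"])/c["fx"],(v-c["cy"])/c["fy"],1.])
    if d is None:
        w=T[:3,:3]@r; d=(z-T[2,3])/w[2]
    return T[:3,:3]@(r*d)+T[:3,3]
def cloud(n,d):
    c=robot.calibration(n);T=c["T"];v,u=np.mgrid[:420,:560]
    P=np.stack([(u-c["cx"])/c["fx"]*d,(v-c["cy"])/c["fy"]*d,d],-1)
    return P@T[:3,:3].T+T[:3,3]
E
python3 - <<'E'
from h import *
p=cv2.imread("pics/top0.png"); 
cv2.imwrite("pics/topc.png",cv2.resize(p[160:260,190:410],None,fx=3.6,fy=3.6,interpolation=cv2.INTER_CUBIC))
p=cv2.imread("pics/side0.png"); 
cv2.imwrite("pics/sidec.png",cv2.resize(p[120:310,200:370],None,fx=3.1,fy=3.1,interpolation=cv2.INTER_CUBIC))
d=np.load("pics/top0.npy");W=cloud("top",d)
m=((W[...,2]>0.04)&(W[...,2]<0.075)&(d>0)).astype(np.uint8)
n,l,s,c=cv2.connectedComponentsWithStats(m)
p=cv2.imread("pics/top0.png")
for i in range(1,n):
    if s[i,4]>15 and s[i,4]<300:
        q=W[l==i]; print(c[i].round(1),s[i,4],np.median(q,0).round(4),((q.max(0)+q.min(0))/2).round(4),np.ptp(q,axis=0).round(3),q[:,2].max().round(4),p[l==i].mean(0).round()[::-1])
# tray by height
m=(abs(W[...,2]-.022)<.006)&(W[...,0]>.4)
b=np.zeros_like(m);b[165:205,190:330]=1
q=W[m&b];print(len(q),cv2.minAreaRect((q[:,:2]).astype(np.float32)), np.median(q[:,2]))
print(np.median(W[215:225,240:300].reshape(-1,3),0))
E
```

```text
[547.6   6.1] 154 [ 1.0411 -0.5214  0.059 ] [ 1.0406 -0.5215  0.0577] [0.006 0.082 0.035] 0.075 [61. 53. 44.]
[349.9  27.3] 22 [0.9903 0.0047 0.058 ] [0.9863 0.0063 0.0566] [0.014 0.013 0.033] 0.0729 [70. 62. 55.]
[187.4  33.4] 104 [0.9779 0.4267 0.0588] [0.9784 0.4272 0.0579] [0.007 0.048 0.034] 0.075 [94. 92. 90.]
[204.1  33.2] 40 [0.9772 0.3839 0.0596] [0.9776 0.3828 0.0575] [0.004 0.017 0.033] 0.0742 [96. 95. 93.]
[173.3  44.2] 26 [0.9476 0.4621 0.0633] [0.9497 0.4617 0.0567] [0.008 0.022 0.032] 0.0728 [73. 74. 75.]
[279.8  76. ] 21 [0.8615 0.1898 0.0582] [0.8614 0.1896 0.057 ] [0.024 0.005 0.033] 0.0737 [111. 113. 117.]
[142.9  90.7] 41 [0.8276 0.5407 0.0564] [0.8295 0.539  0.057 ] [0.032 0.007 0.033] 0.0736 [57. 57. 57.]
[169.  128.1] 167 [0.7254 0.4691 0.0573] [0.7389 0.4839 0.0576] [0.054 0.063 0.035] 0.0749 [ 96. 100.  96.]
[168.9 171.7] 97 [0.6168 0.4742 0.0588] [0.618  0.475  0.0533] [0.024 0.024 0.023] 0.0649 [178. 179.  91.]
[310.1 178.9] 91 [0.5913 0.1203 0.0656] [0.5922 0.1194 0.0563] [0.023 0.025 0.028] 0.0702 [176. 180. 187.]
[212.  189.9] 94 [0.5684 0.3658 0.0655] [
[... 512 characters left out ...]
8 [0.4719 0.338  0.0594] [0.472  0.3387 0.0543] [0.023 0.024 0.023] 0.0659 [186. 129. 130.]
[294.3 227.6] 50 [0.47   0.1627 0.051 ] [0.4711 0.1616 0.0484] [0.018 0.018 0.016] 0.0562 [103. 137. 111.]
[320.8 231.6] 89 [0.4583 0.0964 0.0591] [0.4594 0.0954 0.0528] [0.023 0.024 0.022] 0.0638 [189. 171. 166.]
[257.5 236.5] 87 [0.4493 0.2557 0.0593] [0.4504 0.2548 0.0568] [0.023 0.023 0.014] 0.0637 [190.  99. 100.]
[346.4 239.1] 93 [0.4392 0.0336 0.0589] [0.4394 0.0311 0.0535] [0.025 0.026 0.024] 0.0656 [ 89. 160. 156.]
1058 ((0.5833262801170349, 0.24445205926895142), (0.05739957466721535, 0.3380033075809479), 4.874090194702148) 0.02076744214486126
[ 4.95560492e-01  2.23210189e-01 -4.48445127e-04]
```

View pics/topc.png

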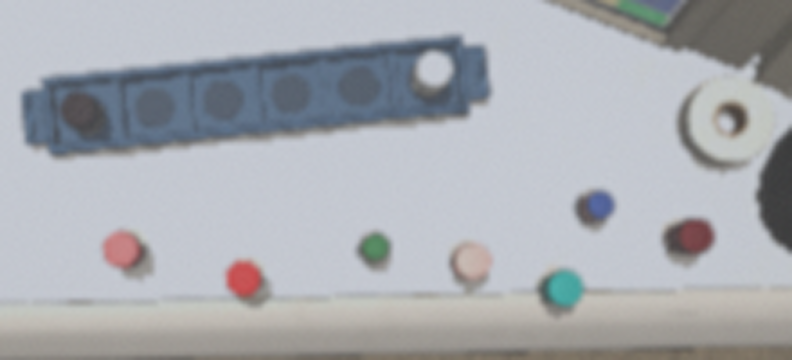

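View pics/sidec.png

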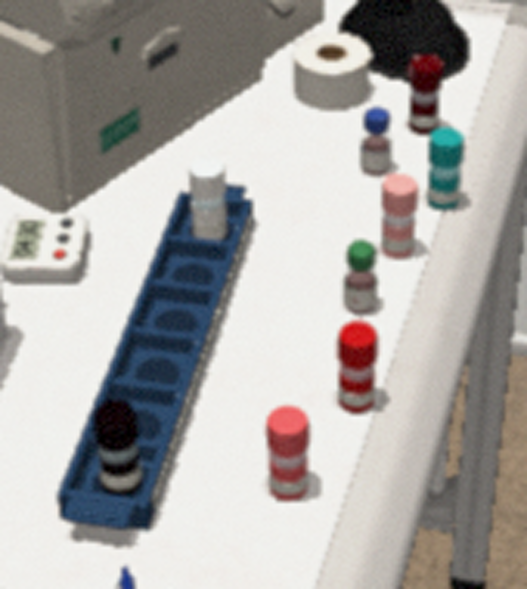

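The top crop shows, left to right: rose (122,250), red (244,279), green (375,248), pale pink (472,262), turquoise (564,288), blue (599,205) and dark red (695,236). In the tray, black is at (82,112) and white at (434,70). The heights come out near 60 mm (52 mm for the controls), as they should. Next I'll refine the tray pose and check the vials with the side camera.

```bash
cat >> h.py <<'E'
def goto(x,y,z,yaw=None):
    """move from current pose in tool axes (mm, rad)"""
    from scipy.spatial.transform import Rotation as Ro
    s=robot.observe();R=Ro.from_rotvec(s["tool_rot"])
    d=R.inv().apply(np.array([x,y,z])-s["ee_pos"])*1000
    cur=np.degrees(np.arctan2(R.as_matrix()[1,0],R.as_matrix()[0,0]))
    out=[d.round(1)]
    if yaw is not None: out.append(("rz",round(np.radians(cur-yaw),3)))
    return out
E
python3 - <<'E'
from h import *
from scipy.spatial.transform import Rotation as Ro
p=cv2.imread("pics/top0.png").astype(int)
hsv=cv2.cvtColor(p.astype(np.uint8),cv2.COLOR_BGR2HSV)
m=(cv2.inRange(hsv,(95,70,30),(125,255,220)));b=np.zeros_like(m);b[165:207,190:332]=255
m&=b
n,l,s,c=cv2.connectedComponentsWithStats(m);i=1+np.argmax(s[1:,4])
ct=max(cv2.findContours((l==i).astype(np.uint8),0,1)[0],key=cv2.contourArea)[:,0]
for z in(.022,):
    q=np.array([world("top",u,v,z)[:2] for u,v in ct]);print(cv2.minAreaRect(q.astype(np.float32)))
d=np.load("pics/side0.npy");W=cloud("side",d)
C=dict(white=(.592,.119),black=(.569,.366),dark=(.473,-.06),rose=(.472,.339),red=(.45,.255),pale=(.459,.096),green=(.471,.162),blue=(.497,.004))
W2=cloud("top",np.load("pics/top0.npy"))
for k,(x,y) in C.items():
    o=[]
    for w in(W,W2):
        m=(np.hypot(w[...,0]-x,w[...,1]-y)<.025)&(w[...,2]>.045)
        q=w[m]; t=q[q[:,2]>np.percentile(q[:,2],90)-.006]
        (cx,cy),r=cv2.minEnclosingCircle(t[:,:2].astype(np.float32)); o+=[np.round([cx,cy,r,np.median(t[:,2])],4)]
    print(k,*o)
m=(abs(W[...,2]-.022)<.004)&(np.abs(W[...,0]-.582)<.06)&(abs(W[...,1]-.244)<.19)
print(cv2.minAreaRect(W[m][:,:2].astype(np.float32)))
print(np.degrees(np.arctan2(*Ro.from_rotvec(robot.observe()["tool_rot"]).as_matrix()[[1,0],0])))
E
```

```text
((0.582874059677124, 0.23421131074428558), (0.04997488483786583, 0.2620846629142761), 4.612180709838867)
white [0.5904 0.122  0.0143 0.0649] [0.593  0.1194 0.0121 0.0668]
black [0.5686 0.3694 0.0129 0.0643] [0.5701 0.3672 0.0126 0.066 ]
dark [ 0.4734 -0.0587  0.0134  0.0583] [ 0.4728 -0.0614  0.0129  0.0599]
rose [0.4708 0.3418 0.0146 0.0587] [0.4722 0.3388 0.0126 0.0601]
red [0.4495 0.2571 0.0131 0.0588] [0.4503 0.2548 0.0129 0.0597]
pale [0.459  0.0973 0.0139 0.0586] [0.4593 0.0952 0.0127 0.0594]
green [0.4711 0.1643 0.0116 0.0497] [0.471  0.1618 0.0097 0.0513]
blue [0.497  0.0042 0.013  0.0499] [0.497  0.0032 0.0098 0.0507]
((0.5819758772850037, 0.2472350299358368), (0.05721532925963402, 0.33815327286720276), 4.860983371734619)
77.29380955942308
```

```bash
python3 -c "
from h import *
print(goto(.4715,.3403,.30,4.87))"
```

```text
[array([-238.9,  385.1,  104.3]), ('rz', np.float64(1.264))]
```

>>> move_arm --series '[{"dx": -30, "dy": 48, "dz": 10, "rz": 0.15, "fingers": 0.4}, {"dx": -60, "dy": 96, "dz": 20, "rz": 0.3, "fingers": 0.4}, {"dx": -90, "dy": 144, "dz": 30, "rz": 0.45, "fingers": 0.4}, {"dx": -115, "dy": 185, "dz": 40, "rz": 0.6, "fingers": 0.4}, {"dx": -140, "dy": 226, "dz": 55, "rz": 0.75, "fingers": 0.4}, {"dx": -165, "dy": 267, "dz": 70, "rz": 0.9, "fingers": 0.4}, {"dx": -190, "dy": 308, "dz": 85, "rz": 1.05, "fingers": 0.4}, {"dx": -215, "dy": 345, "dz": 100, "rz": 1.19, "fingers": 0.4}]' --newtons 25

```text
$.series[0]: bad value
```

```bash
python3 -c "
from h import *
s=robot.observe();print(s)
print(goto(.4715,.3403,.30,4.87))"
```

```text
{'clock': 0.1, 'qpos': array([-1.45711063,  0.47770919,  0.02235656,  1.55634373, -0.01149707,
        1.10930671, -0.08308813]), 'dq': array([-0.00250222, -0.00157381,  0.00085164, -0.00281408, -0.00044917,
        0.00062276,  0.00188859]), 'effort': array([ 3.19744962e-03, -5.97763252e+01,  1.61280792e+00, -2.81955403e+01,
        1.27540663e-02,  5.04436859e-03,  8.80970816e-06]), 'ee_pos': array([0.14842467, 0.6582247 , 0.40383225]), 'tool_rot': array([ 2.45273836e+00,  1.96128516e+00, -1.87810858e-03]), 'contact_force': array([-0.06568911, -0.74770842, -0.40799018]), 'moment': array([-0.03831991,  0.00011522,  0.04565219]), 'grip_width': 0.997946069822169}
[array([-238.9,  385.1,  104.3]), ('rz', np.float64(1.264))]
```

The call was refused, perhaps because each row needs all of its keys. I'll give every key.

>>> move_arm --series '[{"rx": 0, "ry": 0, "rz": 0.15, "dx": -30, "dy": 48, "dz": 10, "fingers": 0.4}, {"rx": 0, "ry": 0, "rz": 0.3, "dx": -60, "dy": 96, "dz": 20, "fingers": 0.4}, {"rx": 0, "ry": 0, "rz": 0.45, "dx": -90, "dy": 144, "dz": 30, "fingers": 0.4}, {"rx": 0, "ry": 0, "rz": 0.6, "dx": -115, "dy": 185, "dz": 40, "fingers": 0.4}, {"rx": 0, "ry": 0, "rz": 0.75, "dx": -140, "dy": 226, "dz": 55, "fingers": 0.4}, {"rx": 0, "ry": 0, "rz": 0.9, "dx": -165, "dy": 267, "dz": 70, "fingers": 0.4}, {"rx": 0, "ry": 0, "rz": 1.05, "dx": -190, "dy": 308, "dz": 85, "fingers": 0.4}, {"rx": 0, "ry": 0, "rz": 1.19, "dx": -215, "dy": 345, "dz": 100, "fingers": 0.4}]' --newtons 25

```text
clock: 0.9
ee_pos: [0.4259, 0.3846, 0.3102]
tool_rot: [-3.132, -0.24, -0.0]
contact_force: [0.5, -0.4, -0.0]
grip_width: 0.602
```

```bash
python3 -c "
from h import *
print(goto(.4715,.3403,.30,4.87))"
```

```text
[array([38.3, 50.7, 10.2]), ('rz', np.float64(0.068))]
```

>>> move_arm --series '[{"rx": 0, "ry": 0, "rz": 0.068, "dx": 20, "dy": 25, "dz": 5, "fingers": 0.4}, {"rx": 0, "ry": 0, "rz": 0.068, "dx": 36, "dy": 45, "dz": 8, "fingers": 0.4}, {"rx": 0, "ry": 0, "rz": 0.068, "dx": 36, "dy": 45, "dz": 8, "fingers": 0.4}, {"rx": 0, "ry": 0, "rz": 0.068, "dx": 36, "dy": 45, "dz": 8, "fingers": 0.4}]'

```text
clock: 1.3
ee_pos: [0.4676, 0.347, 0.3024]
tool_rot: [3.138, 0.141, -0.001]
contact_force: [0.3, 0.9, -0.2]
grip_width: 0.602
```

```bash
python3 -c "
from h import *
print(goto(.4715,.3403,.201,4.87))
p,d=robot.snapshot('side'); cv2.imwrite('pics/s1.png',p[:,:,::-1])"
```

```text
[array([  3.3,   7. , 101.4]), ('rz', np.float64(0.005))]
```

View pics/s1.png

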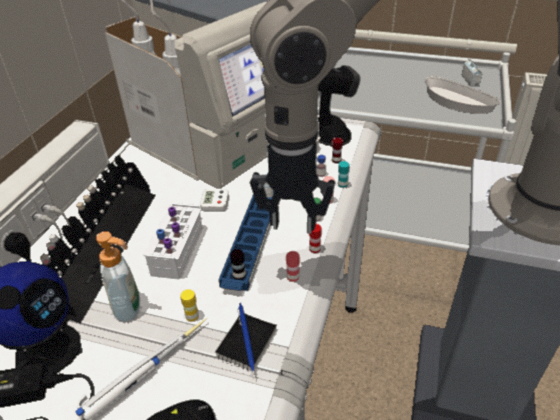

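The gripper stands near (295,190) in the side view, above and short of the rose vial at (293,262), with nothing in its way. I'll correct the position sideways and go down.

>>> move_arm --series '[{"rx": 0, "ry": 0, "rz": 0, "dx": 3, "dy": 7, "dz": 20, "fingers": 0.4}, {"rx": 0, "ry": 0, "rz": 0, "dx": 3, "dy": 7, "dz": 50, "fingers": 0.4}, {"rx": 0, "ry": 0, "rz": 0, "dx": 3, "dy": 7, "dz": 80, "fingers": 0.4}, {"rx": 0, "ry": 0, "rz": 0, "dx": 3, "dy": 7, "dz": 100, "fingers": 0.4}, {"rx": 0, "ry": 0, "rz": 0, "dx": 3, "dy": 7, "dz": 100, "fingers": 0.4}, {"rx": 0, "ry": 0, "rz": 0, "dx": 3, "dy": 7, "dz": 100, "fingers": 0.4}]'

```text
clock: 1.95
ee_pos: [0.4706, 0.3417, 0.203]
tool_rot: [-3.138, -0.146, 0.001]
contact_force: [-0.4, -0.1, 0.2]
grip_width: 0.601
```

```bash
python3 -c "
from h import *
print(goto(.4715,.3403,.201,4.87))
p,d=robot.snapshot('side'); cv2.imwrite('pics/s2.png',cv2.resize(p[150:330,190:370,::-1],None,fx=3,fy=3))"
```

```text
[array([0.8, 1.5, 2. ]), ('rz', np.float64(0.008))]
```

View pics/s2.png

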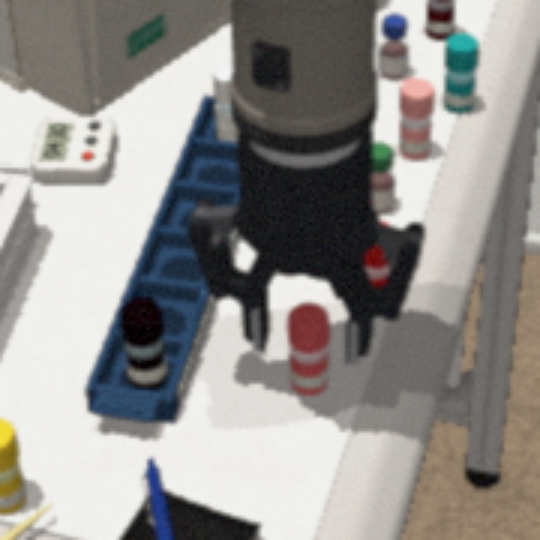

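The rose vial at (310,350) stands centred between the pads at (258,325) and (358,330), and the gripper touches nothing. I'll close and lift.

>>> move_arm --series '[{"rx": 0, "ry": 0, "rz": 0, "dx": 0, "dy": 0, "dz": 0, "fingers": 0.8}, {"rx": 0, "ry": 0, "rz": 0, "dx": 0, "dy": 0, "dz": 0, "fingers": 0.9}, {"rx": 0, "ry": 0, "rz": 0, "dx": 0, "dy": 0, "dz": 0, "fingers": 0.9}, {"rx": 0, "ry": 0, "rz": 0, "dx": 0, "dy": 0, "dz": 0, "fingers": 0.9}, {"rx": 0, "ry": 0, "rz": 0, "dx": 0, "dy": 0, "dz": 0, "fingers": 0.9}, {"rx": 0, "ry": 0, "rz": 0, "dx": 0, "dy": 0, "dz": -20, "fingers": 0.9}, {"rx": 0, "ry": 0, "rz": 0, "dx": 0, "dy": 0, "dz": -50, "fingers": 0.9}, {"rx": 0, "ry": 0, "rz": 0, "dx": 0, "dy": 0, "dz": -80, "fingers": 0.9}]' --newtons 30

```text
clock: 2.8
ee_pos: [0.471, 0.3404, 0.2835]
tool_rot: [3.138, 0.142, -0.001]
contact_force: [0.5, 0.3, 0.7]
grip_width: 0.28
```

```bash
python3 -c "
from h import *
print(goto(.5848,.2209,.29,4.87))
p,d=robot.snapshot('side'); cv2.imwrite('pics/s3.png',cv2.resize(p[150:330,190:370,::-1],None,fx=3,fy=3))"
```

```text
[array([102.5, 129.3,  -6.5]), ('rz', np.float64(0.006))]
```

View pics/s3.png

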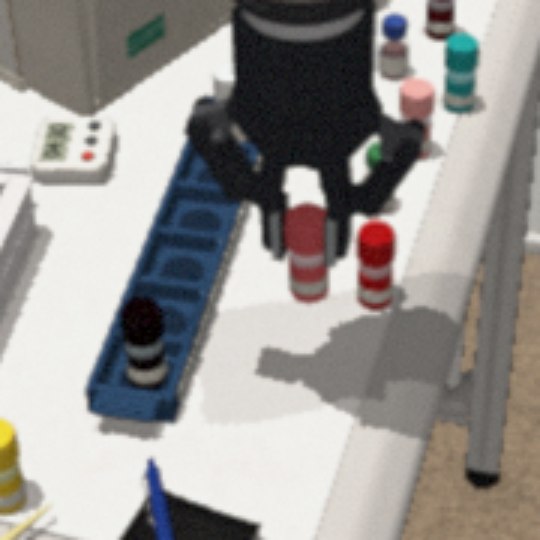

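The rose vial hangs upright at (308,255), well clear of the bench. The measured width of 0.28 is about 24 mm, which fits the cap. Next I'll carry it to the pocket.

>>> move_arm --series '[{"rx": 0, "ry": 0, "rz": 0, "dx": 20, "dy": 26, "dz": -7, "fingers": 0.9}, {"rx": 0, "ry": 0, "rz": 0, "dx": 45, "dy": 56, "dz": -7, "fingers": 0.9}, {"rx": 0, "ry": 0, "rz": 0, "dx": 70, "dy": 86, "dz": -7, "fingers": 0.9}, {"rx": 0, "ry": 0, "rz": 0, "dx": 90, "dy": 112, "dz": -7, "fingers": 0.9}, {"rx": 0, "ry": 0, "rz": 0, "dx": 102, "dy": 129, "dz": -7, "fingers": 0.9}, {"rx": 0, "ry": 0, "rz": 0, "dx": 102, "dy": 129, "dz": -7, "fingers": 0.9}, {"rx": 0, "ry": 0, "rz": 0, "dx": 102, "dy": 129, "dz": -7, "fingers": 0.9}, {"rx": 0, "ry": 0, "rz": 0, "dx": 102, "dy": 129, "dz": -7, "fingers": 0.9}]'

```text
clock: 3.65
ee_pos: [0.5836, 0.2228, 0.2896]
tool_rot: [-3.137, -0.146, 0.001]
contact_force: [-0.4, -0.2, -0.6]
grip_width: 0.276
```

```bash
python3 -c "
from h import *
print(goto(.5848,.2209,.209,4.87))
p,d=robot.snapshot('side'); cv2.imwrite('pics/s4.png',cv2.resize(p[120:300,190:370,::-1],None,fx=3,fy=3))"
```

```text
[array([ 1. ,  2.1, 80.6]), ('rz', np.float64(0.008))]
```

View pics/s4.png

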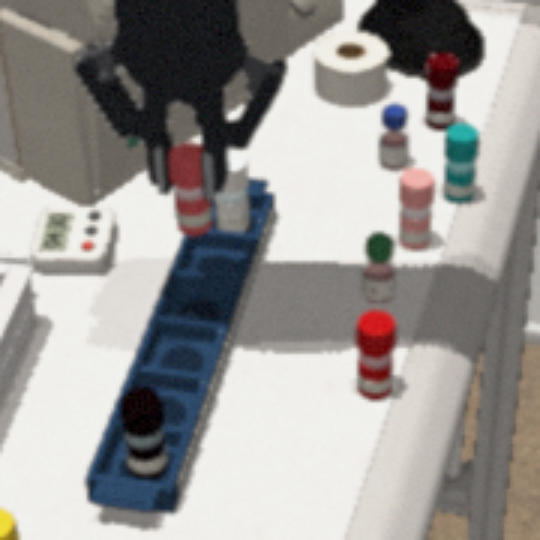

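The rose vial hangs at (190,195), above the third pocket from the white end's side and clear of everything. I'll lower it.

>>> move_arm --series '[{"rx": 0, "ry": 0, "rz": 0, "dx": 1, "dy": 2, "dz": 25, "fingers": 0.9}, {"rx": 0, "ry": 0, "rz": 0, "dx": 1, "dy": 2, "dz": 50, "fingers": 0.9}, {"rx": 0, "ry": 0, "rz": 0, "dx": 1, "dy": 2, "dz": 68, "fingers": 0.9}, {"rx": 0, "ry": 0, "rz": 0, "dx": 1, "dy": 2, "dz": 75, "fingers": 0.9}, {"rx": 0, "ry": 0, "rz": 0, "dx": 1, "dy": 2, "dz": 80, "fingers": 0.9}, {"rx": 0, "ry": 0, "rz": 0, "dx": 1, "dy": 2, "dz": 80, "fingers": 0.9}, {"rx": 0, "ry": 0, "rz": 0, "dx": 1, "dy": 2, "dz": 80, "fingers": 0.9}]'

```text
clock: 4.4
ee_pos: [0.5859, 0.2201, 0.2106]
tool_rot: [-3.138, -0.144, -0.002]
contact_force: [0.0, 0.6, -0.8]
grip_width: 0.277
```

```bash
python3 -c "
from h import *
print(goto(.5848,.2209,.209,4.87))
p,d=robot.snapshot('side'); cv2.imwrite('pics/s5.png',cv2.resize(p[120:300,190:370,::-1],None,fx=3,fy=3))"
```

```text
[array([-1.1, -0.9,  1.6]), ('rz', np.float64(0.007))]
```

View pics/s5.png

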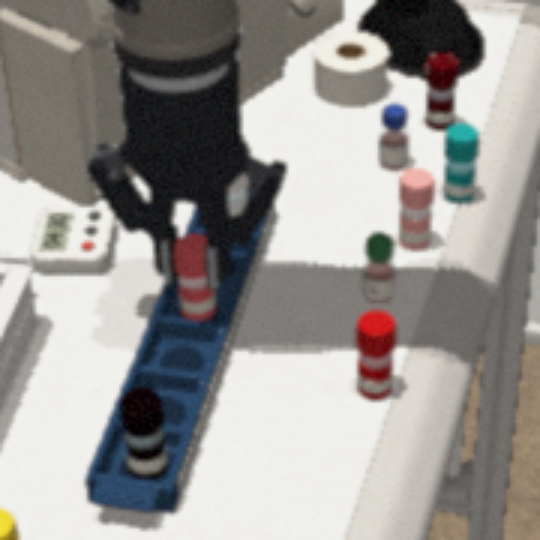

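The rose vial stands in the fourth pocket from the black end at (197,290), with two empty pockets between them. I'll lower it the last 2 mm, release and rise.

>>> move_arm --series '[{"rx": 0, "ry": 0, "rz": 0, "dx": 0, "dy": 0, "dz": 2, "fingers": 0.9}, {"rx": 0, "ry": 0, "rz": 0, "dx": 0, "dy": 0, "dz": 2, "fingers": 0.68}, {"rx": 0, "ry": 0, "rz": 0, "dx": 0, "dy": 0, "dz": 2, "fingers": 0.6}, {"rx": 0, "ry": 0, "rz": 0, "dx": 0, "dy": 0, "dz": 2, "fingers": 0.4}, {"rx": 0, "ry": 0, "rz": 0, "dx": 0, "dy": 0, "dz": 2, "fingers": 0.4}, {"rx": 0, "ry": 0, "rz": 0, "dx": 0, "dy": 0, "dz": -20, "fingers": 0.4}, {"rx": 0, "ry": 0, "rz": 0, "dx": 0, "dy": 0, "dz": -55, "fingers": 0.4}, {"rx": 0, "ry": 0, "rz": 0, "dx": 0, "dy": 0, "dz": -85, "fingers": 0.4}]'

```text
clock: 5.25
ee_pos: [0.5857, 0.2195, 0.2957]
tool_rot: [3.138, 0.143, -0.001]
contact_force: [0.2, 0.7, 0.5]
grip_width: 0.601
```

```bash
python3 -c "
from h import *
print(goto(.450,.256,.295,4.87))
p,d=robot.snapshot('side'); cv2.imwrite('pics/s6.png',cv2.resize(p[120:300,190:370,::-1],None,fx=3,fy=3))"
```

```text
[array([-131.8,  -48.7,    0.7]), ('rz', np.float64(0.006))]
```

View pics/s6.png

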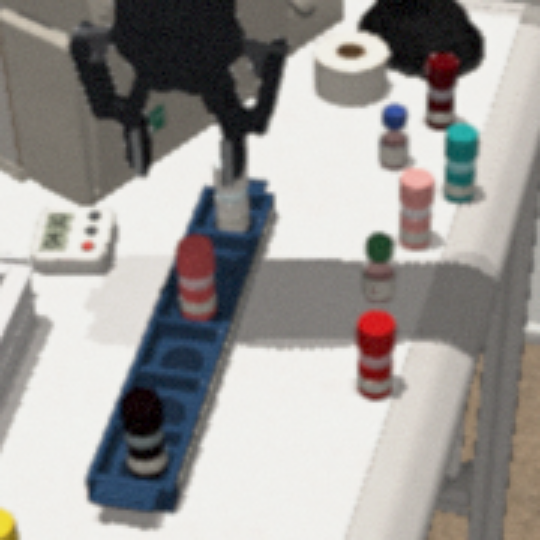

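The rose vial stands upright at (197,280) in its pocket. Next is the red one.

>>> move_arm --series '[{"rx": 0, "ry": 0, "rz": 0, "dx": -45, "dy": -16, "dz": 0, "fingers": 0.4}, {"rx": 0, "ry": 0, "rz": 0, "dx": -90, "dy": -32, "dz": 0, "fingers": 0.4}, {"rx": 0, "ry": 0, "rz": 0, "dx": -122, "dy": -45, "dz": 0, "fingers": 0.4}, {"rx": 0, "ry": 0, "rz": 0, "dx": -132, "dy": -49, "dz": 0, "fingers": 0.4}, {"rx": 0, "ry": 0, "rz": 0, "dx": -132, "dy": -49, "dz": 0, "fingers": 0.4}, {"rx": 0, "ry": 0, "rz": 0, "dx": -132, "dy": -49, "dz": 0, "fingers": 0.4}]'

```text
clock: 5.9
ee_pos: [0.4509, 0.2561, 0.295]
tool_rot: [-3.138, -0.142, -0.002]
contact_force: [0.8, -0.6, 0.2]
grip_width: 0.597
```

```bash
python3 -c "
from h import *
print(goto(.450,.256,.202,4.87))"
```

```text
[array([-1. ,  0.1, 93. ]), ('rz', np.float64(0.005))]
```

>>> move_arm --series '[{"rx": 0, "ry": 0, "rz": 0, "dx": -1, "dy": 0, "dz": 30, "fingers": 0.4}, {"rx": 0, "ry": 0, "rz": 0, "dx": -1, "dy": 0, "dz": 60, "fingers": 0.4}, {"rx": 0, "ry": 0, "rz": 0, "dx": -1, "dy": 0, "dz": 85, "fingers": 0.4}, {"rx": 0, "ry": 0, "rz": 0, "dx": -1, "dy": 0, "dz": 93, "fingers": 0.4}, {"rx": 0, "ry": 0, "rz": 0, "dx": -1, "dy": 0, "dz": 93, "fingers": 0.4}, {"rx": 0, "ry": 0, "rz": 0, "dx": -1, "dy": 0, "dz": 93, "fingers": 0.4}]'

```text
clock: 6.5
ee_pos: [0.4499, 0.2561, 0.2025]
tool_rot: [-3.138, -0.141, -0.002]
contact_force: [1.1, -0.1, 0.2]
grip_width: 0.604
```

```bash
python3 -c "
from h import *
print(goto(.450,.256,.202,4.87))
p,d=robot.snapshot('side'); cv2.imwrite('pics/s7.png',cv2.resize(p[120:300,190:370,::-1],None,fx=3,fy=3))"
```

```text
[array([0.1, 0.1, 0.5]), ('rz', np.float64(0.005))]
```

View pics/s7.png

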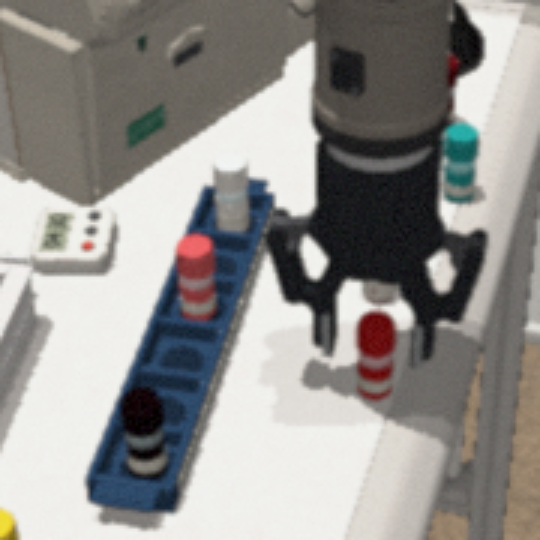

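The red vial at (375,355) is centred between the pads. I'll grip and lift.

>>> move_arm --series '[{"rx": 0, "ry": 0, "rz": 0, "dx": 0, "dy": 0, "dz": 0, "fingers": 0.8}, {"rx": 0, "ry": 0, "rz": 0, "dx": 0, "dy": 0, "dz": 0, "fingers": 0.9}, {"rx": 0, "ry": 0, "rz": 0, "dx": 0, "dy": 0, "dz": 0, "fingers": 0.9}, {"rx": 0, "ry": 0, "rz": 0, "dx": 0, "dy": 0, "dz": 0, "fingers": 0.9}, {"rx": 0, "ry": 0, "rz": 0, "dx": 0, "dy": 0, "dz": 0, "fingers": 0.9}, {"rx": 0, "ry": 0, "rz": 0, "dx": 0, "dy": 0, "dz": -20, "fingers": 0.9}, {"rx": 0, "ry": 0, "rz": 0, "dx": 0, "dy": 0, "dz": -55, "fingers": 0.9}, {"rx": 0, "ry": 0, "rz": 0, "dx": 0, "dy": 0, "dz": -88, "fingers": 0.9}]'

```text
clock: 7.35
ee_pos: [0.4485, 0.2561, 0.2907]
tool_rot: [3.138, 0.143, -0.001]
contact_force: [0.3, 0.4, 0.7]
grip_width: 0.278
```

```bash
python3 -c "
from h import *
print(goto(.5806,.2707,.29,4.87))"
```

```text
[array([132.9,  -2.5,   0.6]), ('rz', np.float64(0.006))]
```

>>> move_arm --series '[{"rx": 0, "ry": 0, "rz": 0, "dx": 30, "dy": 0, "dz": 0, "fingers": 0.9}, {"rx": 0, "ry": 0, "rz": 0, "dx": 65, "dy": -1, "dz": 0, "fingers": 0.9}, {"rx": 0, "ry": 0, "rz": 0, "dx": 100, "dy": -2, "dz": 0, "fingers": 0.9}, {"rx": 0, "ry": 0, "rz": 0, "dx": 123, "dy": -2, "dz": 0, "fingers": 0.9}, {"rx": 0, "ry": 0, "rz": 0, "dx": 132, "dy": -2, "dz": 0, "fingers": 0.9}, {"rx": 0, "ry": 0, "rz": 0, "dx": 132, "dy": -2, "dz": 0, "fingers": 0.9}, {"rx": 0, "ry": 0, "rz": 0, "dx": 132, "dy": -2, "dz": 0, "fingers": 0.9}]'

```text
clock: 8.05
ee_pos: [0.5789, 0.2702, 0.2894]
tool_rot: [3.138, 0.143, -0.003]
contact_force: [0.1, 0.1, 0.8]
grip_width: 0.281
```

```bash
python3 -c "
from h import *
print(goto(.5806,.2707,.209,4.87))
p,d=robot.snapshot('side'); cv2.imwrite('pics/s8.png',cv2.resize(p[120:300,190:370,::-1],None,fx=3,fy=3))"
```

```text
[array([ 1.8, -0.3, 80.4]), ('rz', np.float64(0.006))]
```

View pics/s8.png

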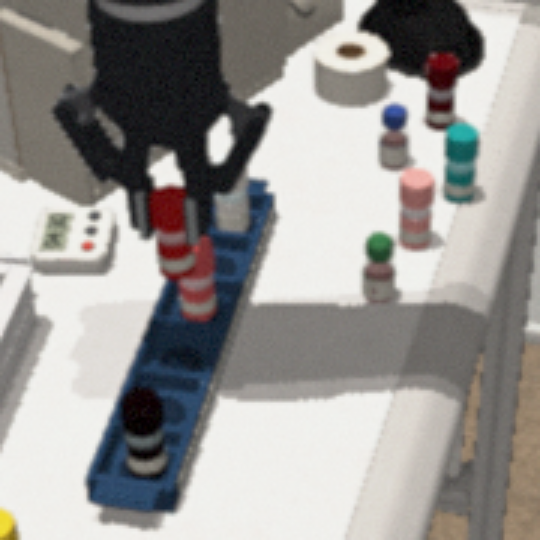

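The red vial hangs at (174,235) over the next pocket, and rose is undisturbed at (197,285). I'll lower it.

>>> move_arm --series '[{"rx": 0, "ry": 0, "rz": 0, "dx": 2, "dy": 0, "dz": 25, "fingers": 0.9}, {"rx": 0, "ry": 0, "rz": 0, "dx": 2, "dy": 0, "dz": 50, "fingers": 0.9}, {"rx": 0, "ry": 0, "rz": 0, "dx": 2, "dy": 0, "dz": 68, "fingers": 0.9}, {"rx": 0, "ry": 0, "rz": 0, "dx": 2, "dy": 0, "dz": 76, "fingers": 0.9}, {"rx": 0, "ry": 0, "rz": 0, "dx": 2, "dy": 0, "dz": 81, "fingers": 0.9}, {"rx": 0, "ry": 0, "rz": 0, "dx": 2, "dy": 0, "dz": 81, "fingers": 0.9}, {"rx": 0, "ry": 0, "rz": 0, "dx": 2, "dy": 0, "dz": 81, "fingers": 0.9}]'

```text
clock: 8.8
ee_pos: [0.5822, 0.2706, 0.2097]
tool_rot: [-3.138, -0.143, -0.002]
contact_force: [-0.3, -0.3, -0.3]
grip_width: 0.278
```

```bash
python3 -c "
from h import *
print(goto(.5806,.2707,.209,4.87))
p,d=robot.snapshot('side'); cv2.imwrite('pics/s9.png',cv2.resize(p[120:300,190:370,::-1],None,fx=3,fy=3))"
```

```text
[array([-1.6, -0.2,  0.7]), ('rz', np.float64(0.006))]
```

View pics/s9.png

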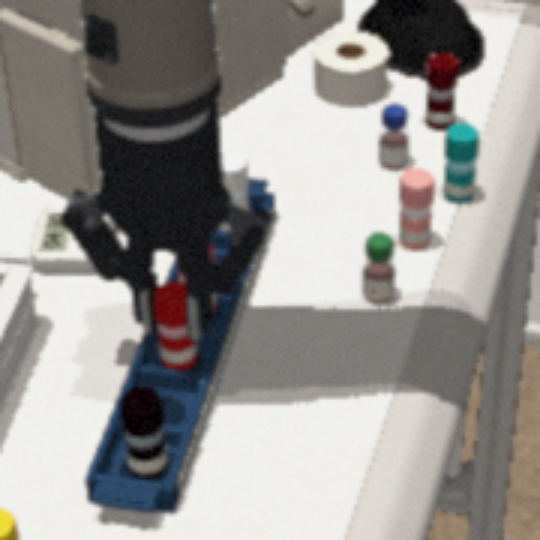

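Red stands in its pocket at (176,330), with one empty pocket between it and black. I'll release it.

>>> move_arm --series '[{"rx": 0, "ry": 0, "rz": 0, "dx": 0, "dy": 0, "dz": 1.5, "fingers": 0.9}, {"rx": 0, "ry": 0, "rz": 0, "dx": 0, "dy": 0, "dz": 1.5, "fingers": 0.68}, {"rx": 0, "ry": 0, "rz": 0, "dx": 0, "dy": 0, "dz": 1.5, "fingers": 0.6}, {"rx": 0, "ry": 0, "rz": 0, "dx": 0, "dy": 0, "dz": 1.5, "fingers": 0.4}, {"rx": 0, "ry": 0, "rz": 0, "dx": 0, "dy": 0, "dz": 1.5, "fingers": 0.4}, {"rx": 0, "ry": 0, "rz": 0, "dx": 0, "dy": 0, "dz": -20, "fingers": 0.4}, {"rx": 0, "ry": 0, "rz": 0, "dx": 0, "dy": 0, "dz": -55, "fingers": 0.4}, {"rx": 0, "ry": 0, "rz": 0, "dx": 0, "dy": 0, "dz": -85, "fingers": 0.4}]'

```text
clock: 9.65
ee_pos: [0.582, 0.2703, 0.2947]
tool_rot: [3.138, 0.143, -0.001]
contact_force: [0.9, -0.1, 0.5]
grip_width: 0.604
```

```bash
python3 -c "
from h import *
print(goto(.459,.0963,.295,4.87))
p,d=robot.snapshot('side'); cv2.imwrite('pics/s10.png',cv2.resize(p[120:300,190:370,::-1],None,fx=3,fy=3))"
```

```text
[array([-138.3,  162.1,   -0.2]), ('rz', np.float64(0.006))]
```

View pics/s10.png

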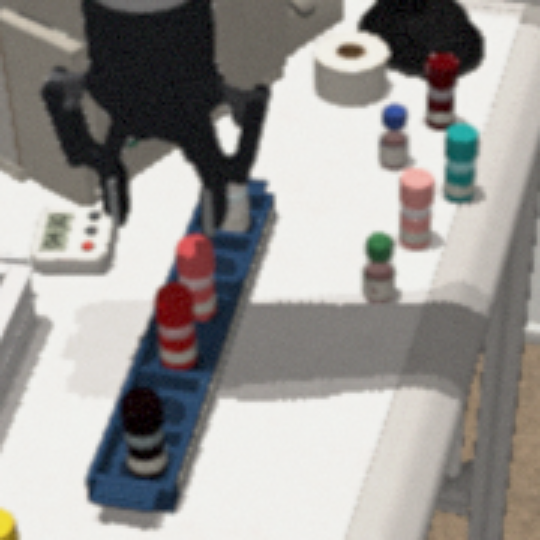

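Red at (176,325) and rose both stand upright. Next is pale pink.

>>> move_arm --series '[{"rx": 0, "ry": 0, "rz": 0, "dx": -30, "dy": 35, "dz": 0, "fingers": 0.4}, {"rx": 0, "ry": 0, "rz": 0, "dx": -60, "dy": 70, "dz": 0, "fingers": 0.4}, {"rx": 0, "ry": 0, "rz": 0, "dx": -90, "dy": 105, "dz": 0, "fingers": 0.4}, {"rx": 0, "ry": 0, "rz": 0, "dx": -118, "dy": 138, "dz": 0, "fingers": 0.4}, {"rx": 0, "ry": 0, "rz": 0, "dx": -138, "dy": 162, "dz": 0, "fingers": 0.4}, {"rx": 0, "ry": 0, "rz": 0, "dx": -138, "dy": 162, "dz": 0, "fingers": 0.4}, {"rx": 0, "ry": 0, "rz": 0, "dx": -138, "dy": 162, "dz": 0, "fingers": 0.4}, {"rx": 0, "ry": 0, "rz": 0, "dx": -138, "dy": 162, "dz": 0, "fingers": 0.4}]'

```text
clock: 10.5
ee_pos: [0.4601, 0.0975, 0.2939]
tool_rot: [-3.138, -0.145, -0.002]
contact_force: [0.4, -0.1, 1.6]
grip_width: 0.597
```

```bash
python3 -c "
from h import *
print(goto(.459,.0963,.202,4.87))"
```

```text
[array([-1.3,  1.2, 91.9]), ('rz', np.float64(0.007))]
```

>>> move_arm --series '[{"rx": 0, "ry": 0, "rz": 0, "dx": -1, "dy": 1, "dz": 30, "fingers": 0.4}, {"rx": 0, "ry": 0, "rz": 0, "dx": -1, "dy": 1, "dz": 60, "fingers": 0.4}, {"rx": 0, "ry": 0, "rz": 0, "dx": -1, "dy": 1, "dz": 84, "fingers": 0.4}, {"rx": 0, "ry": 0, "rz": 0, "dx": -1, "dy": 1, "dz": 92, "fingers": 0.4}, {"rx": 0, "ry": 0, "rz": 0, "dx": -1, "dy": 1, "dz": 92, "fingers": 0.4}, {"rx": 0, "ry": 0, "rz": 0, "dx": -1, "dy": 1, "dz": 92, "fingers": 0.4}]'

```text
clock: 11.1
ee_pos: [0.4591, 0.0959, 0.2023]
tool_rot: [-3.138, -0.143, -0.001]
contact_force: [-0.5, 0.0, 0.6]
grip_width: 0.599
```

```bash
python3 -c "
from h import *
print(goto(.459,.0963,.202,4.87))
p,d=robot.snapshot('side'); cv2.imwrite('pics/s11.png',cv2.resize(p[120:300,190:370,::-1],None,fx=3,fy=3))"
```

```text
[array([-0.1, -0.4,  0.3]), ('rz', np.float64(0.006))]
```

View pics/s11.png

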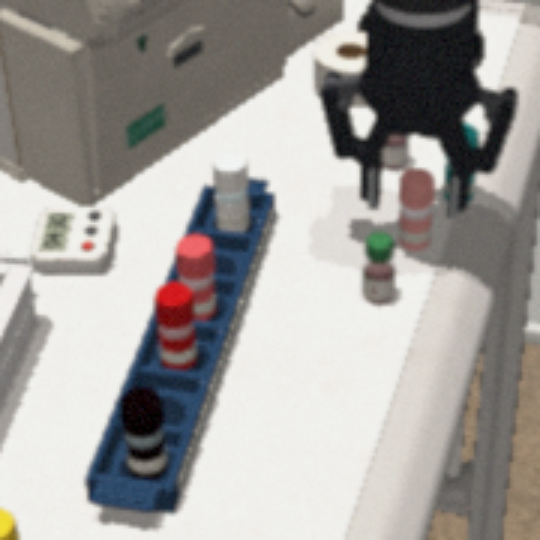

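Pale pink at (416,210) stands between the pads, and green is untouched. I'll grip and lift.

>>> move_arm --series '[{"rx": 0, "ry": 0, "rz": 0, "dx": 0, "dy": 0, "dz": 0, "fingers": 0.8}, {"rx": 0, "ry": 0, "rz": 0, "dx": 0, "dy": 0, "dz": 0, "fingers": 0.9}, {"rx": 0, "ry": 0, "rz": 0, "dx": 0, "dy": 0, "dz": 0, "fingers": 0.9}, {"rx": 0, "ry": 0, "rz": 0, "dx": 0, "dy": 0, "dz": 0, "fingers": 0.9}, {"rx": 0, "ry": 0, "rz": 0, "dx": 0, "dy": 0, "dz": 0, "fingers": 0.9}, {"rx": 0, "ry": 0, "rz": 0, "dx": 0, "dy": 0, "dz": -20, "fingers": 0.9}, {"rx": 0, "ry": 0, "rz": 0, "dx": 0, "dy": 0, "dz": -55, "fingers": 0.9}, {"rx": 0, "ry": 0, "rz": 0, "dx": 0, "dy": 0, "dz": -88, "fingers": 0.9}]'

```text
clock: 11.95
ee_pos: [0.4581, 0.0953, 0.2907]
tool_rot: [3.138, 0.142, -0.002]
contact_force: [0.1, 1.2, -0.5]
grip_width: 0.28
```

```bash
python3 -c "
from h import *
print(goto(.5891,.1711,.29,4.87))"
```

```text
[array([137.3, -63.6,   0.5]), ('rz', np.float64(0.006))]
```

>>> move_arm --series '[{"rx": 0, "ry": 0, "rz": 0, "dx": 30, "dy": -14, "dz": 0, "fingers": 0.9}, {"rx": 0, "ry": 0, "rz": 0, "dx": 65, "dy": -30, "dz": 0, "fingers": 0.9}, {"rx": 0, "ry": 0, "rz": 0, "dx": 100, "dy": -46, "dz": 0, "fingers": 0.9}, {"rx": 0, "ry": 0, "rz": 0, "dx": 126, "dy": -58, "dz": 0, "fingers": 0.9}, {"rx": 0, "ry": 0, "rz": 0, "dx": 136, "dy": -64, "dz": 0, "fingers": 0.9}, {"rx": 0, "ry": 0, "rz": 0, "dx": 136, "dy": -64, "dz": 0, "fingers": 0.9}, {"rx": 0, "ry": 0, "rz": 0, "dx": 136, "dy": -64, "dz": 0, "fingers": 0.9}]'

```text
clock: 12.65
ee_pos: [0.587, 0.1707, 0.2894]
tool_rot: [3.138, 0.142, -0.003]
contact_force: [-0.4, -0.5, 1.0]
grip_width: 0.279
```

```bash
python3 -c "
from h import *
print(goto(.5891,.1711,.209,4.87))
p,d=robot.snapshot('side'); cv2.imwrite('pics/s12.png',cv2.resize(p[120:300,190:370,::-1],None,fx=3,fy=3))"
```

```text
[array([ 2.3, -0.3, 80.4]), ('rz', np.float64(0.005))]
```

View pics/s12.png

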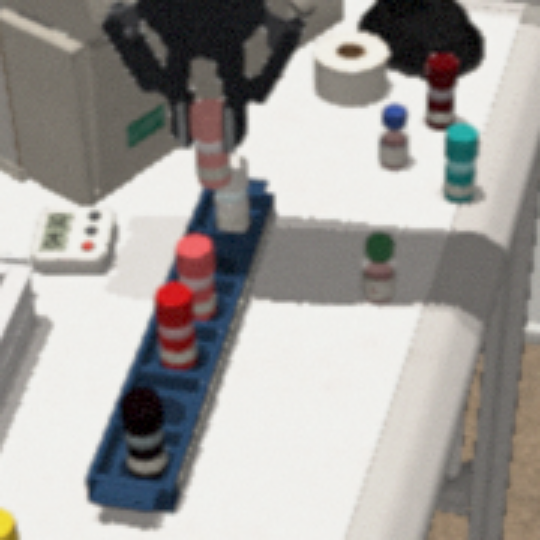

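Pale pink hangs at (212,145), in line with the gap between white and rose. I'll lower it.

>>> move_arm --series '[{"rx": 0, "ry": 0, "rz": 0, "dx": 1, "dy": 0, "dz": 25, "fingers": 0.9}, {"rx": 0, "ry": 0, "rz": 0, "dx": 1, "dy": 0, "dz": 50, "fingers": 0.9}, {"rx": 0, "ry": 0, "rz": 0, "dx": 1, "dy": 0, "dz": 68, "fingers": 0.9}, {"rx": 0, "ry": 0, "rz": 0, "dx": 1, "dy": 0, "dz": 76, "fingers": 0.9}, {"rx": 0, "ry": 0, "rz": 0, "dx": 1, "dy": 0, "dz": 81, "fingers": 0.9}, {"rx": 0, "ry": 0, "rz": 0, "dx": 1, "dy": 0, "dz": 81, "fingers": 0.9}, {"rx": 0, "ry": 0, "rz": 0, "dx": 1, "dy": 0, "dz": 81, "fingers": 0.9}]'

```text
clock: 13.4
ee_pos: [0.5893, 0.1715, 0.2096]
tool_rot: [-3.138, -0.142, -0.002]
contact_force: [0.2, -0.2, 0.1]
grip_width: 0.28
```

```bash
python3 -c "
from h import *
print(goto(.5891,.1711,.209,4.87))
p,d=robot.snapshot('side'); cv2.imwrite('pics/s13.png',cv2.resize(p[120:300,190:370,::-1],None,fx=3,fy=3))"
```

```text
[array([-0.2,  0.4,  0.6]), ('rz', np.float64(0.006))]
```

View pics/s13.png

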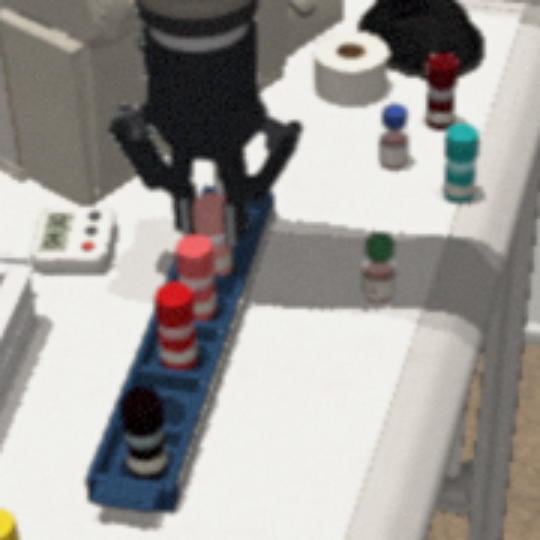

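Pale pink is down at (213,235). I'll release it.

>>> move_arm --series '[{"rx": 0, "ry": 0, "rz": 0, "dx": 0, "dy": 0, "dz": 1.5, "fingers": 0.9}, {"rx": 0, "ry": 0, "rz": 0, "dx": 0, "dy": 0, "dz": 1.5, "fingers": 0.68}, {"rx": 0, "ry": 0, "rz": 0, "dx": 0, "dy": 0, "dz": 1.5, "fingers": 0.6}, {"rx": 0, "ry": 0, "rz": 0, "dx": 0, "dy": 0, "dz": 1.5, "fingers": 0.4}, {"rx": 0, "ry": 0, "rz": 0, "dx": 0, "dy": 0, "dz": 1.5, "fingers": 0.4}, {"rx": 0, "ry": 0, "rz": 0, "dx": 0, "dy": 0, "dz": -20, "fingers": 0.4}, {"rx": 0, "ry": 0, "rz": 0, "dx": 0, "dy": 0, "dz": -55, "fingers": 0.4}, {"rx": 0, "ry": 0, "rz": 0, "dx": 0, "dy": 0, "dz": -85, "fingers": 0.4}]'

```text
clock: 14.25
ee_pos: [0.589, 0.1715, 0.2947]
tool_rot: [3.138, 0.143, -0.001]
contact_force: [-0.2, -0.1, -0.2]
grip_width: 0.602
```

```bash
python3 -c "
from h import *
print(goto(.473,-.060,.295,4.87), robot.observe()['qpos'].round(2))
W=cloud('top',np.load('pics/top0.npy'))
for a in((.55,-.09),(.52,-.17),(.56,-.12)):
    m=np.hypot(W[...,0]-a[0],W[...,1]-a[1])<.05; q=W[m&(W[...,2]>.02)]; print(a,q.min(0).round(3),q.max(0).round(3))"
```

```text
[array([-1.365e+02,  2.201e+02, -2.000e-01]), ('rz', np.float64(0.006))] [-0.69  0.53  0.41  1.83 -0.27  0.85 -0.06]
(0.55, -0.09) [ 0.526 -0.139  0.02 ] [ 0.6   -0.048  0.351]
(0.52, -0.17) [ 0.471 -0.22   0.02 ] [ 0.567 -0.122  0.316]
(0.56, -0.12) [ 0.513 -0.169  0.02 ] [ 0.61  -0.07   0.363]
```

```bash
python3 -c "
from h import *
W=cloud('top',np.load('pics/top0.npy'))
r=np.hypot(W[...,0]-.473,W[...,1]+.06)
for a,b in((.02,.04),(.04,.05),(.05,.06),(.06,.07),(.07,.08),(.08,.09),(.09,.1),(.1,.12),(.12,.14)):
    m=(r>a)&(r<b)&(W[...,2]>.02); q=W[m]
    if len(q): i=q[:,2].argmax(); print(a,b,q[i].round(3), np.sum(m))
q=W[(np.hypot(W[...,0]-.55,W[...,1]+.08)<.03)]; print(np.median(q,0))
"
```

```text
0.05 0.06 [ 0.494 -0.005  0.051] 4
0.06 0.07 [0.501 0.004 0.056] 82
0.07 0.08 [ 0.539 -0.105  0.227] 162
0.08 0.09 [ 0.558 -0.088  0.248] 381
0.09 0.1 [ 0.566 -0.095  0.279] 541
0.1 0.12 [ 0.581 -0.111  0.338] 2027
0.12 0.14 [ 0.603 -0.109  0.362] 1966
[ 0.55811638 -0.08281444  0.21796101]
```

```bash
python3 -c "
from h import *
p,d=robot.snapshot('side'); cv2.imwrite('pics/s14.png',cv2.resize(p[20:220,180:400,::-1],None,fx=3,fy=3))
p0=cv2.imread('pics/top0.png');cv2.imwrite('pics/t0c.png',cv2.resize(p0[120:250,330:480],None,fx=4.5,fy=4.5))
W=cloud('top',np.load('pics/top0.npy'))
for v in range(140,222,6): print(v,[(tuple(W[v,u].round(2).tolist())) for u in range(360,440,12)])
"
```

```text
140 [(0.63, 0.04, 0.3), (0.63, 0.02, 0.31), (0.62, -0.0, 0.34), (0.62, -0.02, 0.34), (0.62, -0.05, 0.34), (0.62, -0.07, 0.35), (0.62, -0.09, 0.35)]
146 [(0.63, 0.03, 0.28), (0.62, 0.01, 0.29), (0.62, -0.01, 0.31), (0.61, -0.02, 0.33), (0.61, -0.05, 0.33), (0.61, -0.07, 0.34), (0.61, -0.09, 0.35)]
152 [(0.62, 0.03, 0.25), (0.61, 0.01, 0.27), (0.61, -0.01, 0.29), (0.61, -0.03, 0.31), (0.6, -0.05, 0.31), (0.6, -0.07, 0.33), (0.6, -0.09, 0.35)]
158 [(0.61, 0.02, 0.23), (0.61, 0.0, 0.25), (0.6, -0.02, 0.27), (0.6, -0.04, 0.27), (0.6, -0.06, 0.29), (0.59, -0.08, 0.32), (0.59, -0.09, 0.33)]
164 [(0.6, 0.02, 0.2), (0.6, -0.0, 0.22), (0.59, -0.02, 0.25), (0.59, -0.05, 0.25), (0.59, -0.07, 0.27), (0.58, -0.08, 0.3), (0.58, -0.1, 0.32)]
170 [(0.62, -0.02, -0.0), (0.59, -0.01, 0.2), (0.59, -0.03, 0.22), (0.58, -0.05, 0.23), (0.58, -0.07, 0.25), (0.57, -0.09, 0.29), (0.57, -0.1, 0.3)]
176 [(0.61, -0.02, 0.0), (0.61, -0.05, -0.0), (0.61, -0.08, -0.0), (0.57, -0.06, 0.2), (0.57, -0.07, 0.25), (0.56, -0.09, 0.27), (0.56, -0.11, 0.28)]
182 [(0.59, -0.02, -0.0), (0.59, -0.05, -0.01), (0.59, -0.08, -0.
[... 287 characters left out ...]
 -0.07, 0.04), (0.55, -0.11, 0.02), (0.56, -0.14, 0.0), (0.55, -0.17, 0.03), (0.53, -0.13, 0.22)]
200 [(0.54, -0.02, -0.0), (0.54, -0.05, -0.0), (0.54, -0.07, 0.04), (0.54, -0.1, 0.04), (0.54, -0.14, 0.01), (0.53, -0.16, 0.06), (0.52, -0.15, 0.16)]
206 [(0.53, -0.02, -0.0), (0.53, -0.05, -0.0), (0.53, -0.08, -0.0), (0.52, -0.11, -0.0), (0.52, -0.14, 0.02), (0.52, -0.16, 0.05), (0.51, -0.16, 0.14)]
212 [(0.51, -0.02, -0.0), (0.51, -0.05, -0.0), (0.51, -0.08, -0.0), (0.51, -0.11, -0.0), (0.51, -0.14, 0.02), (0.5, -0.16, 0.03), (0.5, -0.19, 0.04)]
218 [(0.49, -0.0, 0.05), (0.49, -0.05, 0.0), (0.49, -0.08, -0.0), (0.49, -0.11, -0.0), (0.49, -0.14, 0.02), (0.49, -0.16, 0.04), (0.49, -0.19, 0.03)]
```

View pics/s14.png

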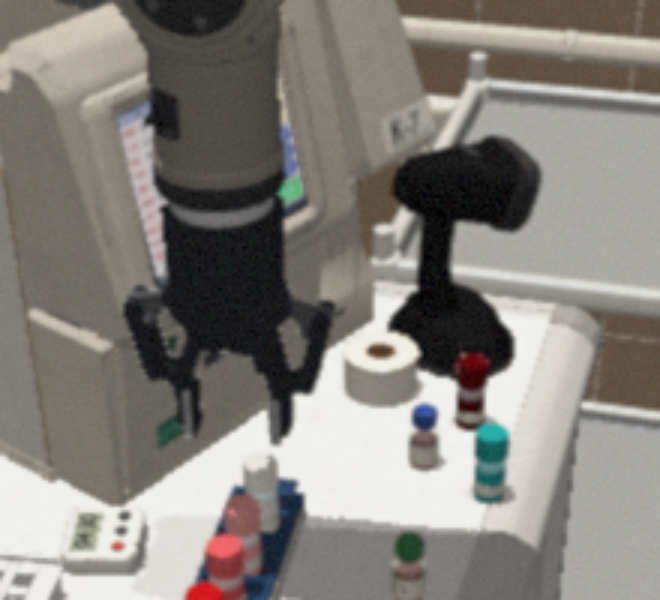

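View pics/t0c.png

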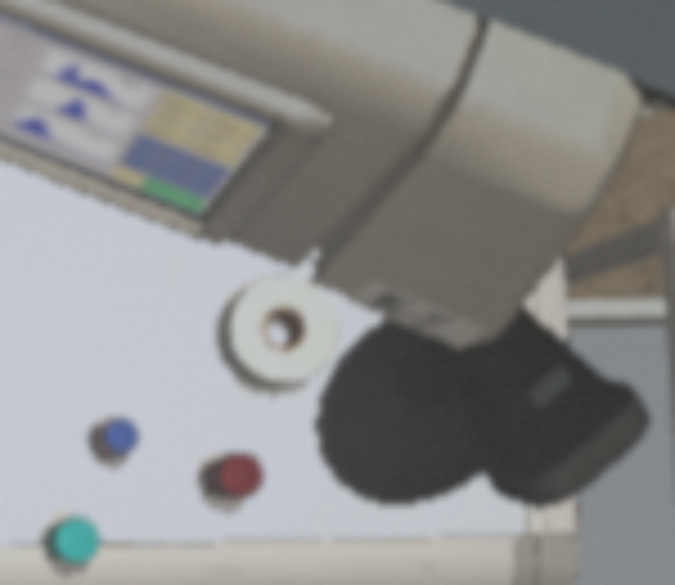

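The analyser's head overhangs to about (0.54, -0.10) at z = 0.23, roughly 75 mm from the dark red vial's axis. That's enough for the slim wrist. I'll pull back in x first, then go sideways.

>>> move_arm --series '[{"rx": 0, "ry": 0, "rz": 0, "dx": -40, "dy": 15, "dz": 0, "fingers": 0.4}, {"rx": 0, "ry": 0, "rz": 0, "dx": -80, "dy": 40, "dz": 0, "fingers": 0.4}, {"rx": 0, "ry": 0, "rz": 0, "dx": -115, "dy": 70, "dz": 0, "fingers": 0.4}, {"rx": 0, "ry": 0, "rz": 0, "dx": -136, "dy": 110, "dz": 0, "fingers": 0.4}, {"rx": 0, "ry": 0, "rz": 0, "dx": -137, "dy": 150, "dz": 0, "fingers": 0.4}, {"rx": 0, "ry": 0, "rz": 0, "dx": -137, "dy": 150, "dz": 0, "fingers": 0.4}, {"rx": 0, "ry": 0, "rz": 0, "dx": -137, "dy": 150, "dz": 0, "fingers": 0.4}]'

```text
clock: 15.0
ee_pos: [0.4663, 0.009, 0.2938]
tool_rot: [-3.138, -0.139, -0.001]
contact_force: [0.1, 0.4, 1.1]
grip_width: 0.598
```

```bash
python3 -c "
from h import *
print(goto(.473,-.060,.295,4.87),robot.observe()['qpos'].round(2))
p,d=robot.snapshot('side'); cv2.imwrite('pics/s15.png',cv2.resize(p[20:300,180:400,::-1],None,fx=2,fy=2))"
```

```text
[array([ 0.6, 69.4, -1.2]), ('rz', np.float64(0.003))] [-0.55  0.31  0.47  2.17 -0.22  0.7   0.15]
```

View pics/s15.png

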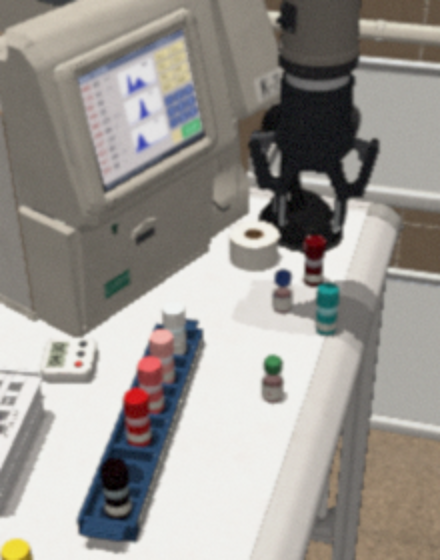

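The four placed vials stand in a row, white, pale pink, rose, red, with a gap before black. The gripper is clear of the analyser. I'll go on to dark red.

>>> move_arm --series '[{"rx": 0, "ry": 0, "rz": 0, "dx": 0, "dy": 25, "dz": 0, "fingers": 0.4}, {"rx": 0, "ry": 0, "rz": 0, "dx": 0, "dy": 50, "dz": 0, "fingers": 0.4}, {"rx": 0, "ry": 0, "rz": 0, "dx": 0, "dy": 68, "dz": 0, "fingers": 0.4}, {"rx": 0, "ry": 0, "rz": 0, "dx": 0, "dy": 68, "dz": 0, "fingers": 0.4}, {"rx": 0, "ry": 0, "rz": 0, "dx": 0, "dy": 68, "dz": 0, "fingers": 0.4}, {"rx": 0, "ry": 0, "rz": 0, "dx": 0, "dy": 68, "dz": 0, "fingers": 0.4}]'

```text
clock: 15.65
ee_pos: [0.4726, -0.0563, 0.2935]
tool_rot: [-3.138, -0.147, 0.001]
contact_force: [0.0, 0.8, 0.2]
grip_width: 0.599
```

```bash
python3 -c "
from h import *
print(goto(.473,-.060,.202,4.87),robot.observe()['qpos'].round(2))
p,d=robot.snapshot('top'); cv2.imwrite('pics/t1.png',cv2.resize(p[120:260,180:480,::-1],None,fx=2.6,fy=2.6))"
```

```text
[array([ 0.1,  3.8, 91.5]), ('rz', np.float64(0.009))] [-0.42  0.33  0.48  2.15 -0.23  0.71  0.32]
```

View pics/t1.png

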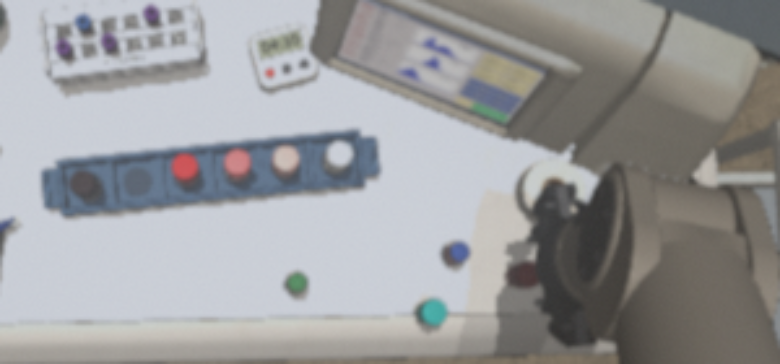

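The tray looks right, with the vials centred in their pockets at (185,167), (237,163) and (286,159). The forearm passes near the analyser, so I'll compute the clearance from depth before going down.

```bash
python3 -c "
from h import *
from scipy.spatial import cKDTree
p,d=robot.snapshot('top'); d0=np.load('pics/top0.npy')
p2,d2=robot.snapshot('side'); d20=np.load('pics/side0.npy')
def arm(n,a,b):
    m=(a>0)&(b>0)&(a<b-.02); return cloud(n,a)[m]
A=np.vstack([arm('top',d,d0),arm('side',d2,d20)])
B=np.vstack([cloud('top',d0)[d0>0],cloud('side',d20)[d20>0]])
B=B[(B[:,0]>.45)&(B[:,0]<.9)&(abs(B[:,1])<.35)&(B[:,2]>.07)&(B[:,2]<.6)&(B[:,1]<.03)]
A=A[A[:,2]>.15]
print(len(A),len(B),A[:,0].max(),A[:,1].min())
t=cKDTree(B)
for dz in(0,-.03,-.06,-.092):
    r,i=t.query(A+[0,0,dz]); k=np.argsort(r)[:3000:400]; print(dz,[(round(r[j]*1000),A[j].round(3).tolist(),B[i[j]].round(3).tolist()) for j in k[:3]])
"
```

```text
24593 36757 0.5408376609628398 -0.10532208516266364
0 [(16, [0.541, -0.063, 0.223], [0.555, -0.067, 0.22]), (50, [0.511, -0.042, 0.222], [0.558, -0.059, 0.221]), (72, [0.504, -0.036, 0.275], [0.563, -0.062, 0.242])]
-0.03 [(22, [0.54, -0.062, 0.224], [0.556, -0.07, 0.206]), (56, [0.525, -0.039, 0.185], [0.576, -0.056, 0.171]), (74, [0.511, -0.042, 0.167], [0.574, -0.059, 0.172])]
-0.06 [(35, [0.54, -0.057, 0.229], [0.574, -0.059, 0.172]), (63, [0.524, -0.042, 0.199], [0.576, -0.056, 0.171]), (77, [0.52, -0.058, 0.177], [0.574, -0.059, 0.172])]
-0.092 [(47, [0.509, -0.061, 0.293], [0.547, -0.08, 0.22]), (70, [0.501, -0.028, 0.341], [0.558, -0.059, 0.221]), (79, [0.528, -0.042, 0.201], [0.578, -0.056, 0.169])]
```

The smallest clearance is 16 mm, at the finger knuckle, and it grows as the arm goes down. I'll descend, and on the way out lift only a little before retreating.

>>> move_arm --series '[{"rx": 0, "ry": 0, "rz": 0, "dx": 0, "dy": 4, "dz": 30, "fingers": 0.4}, {"rx": 0, "ry": 0, "rz": 0, "dx": 0, "dy": 4, "dz": 60, "fingers": 0.4}, {"rx": 0, "ry": 0, "rz": 0, "dx": 0, "dy": 4, "dz": 84, "fingers": 0.4}, {"rx": 0, "ry": 0, "rz": 0, "dx": 0, "dy": 4, "dz": 92, "fingers": 0.4}, {"rx": 0, "ry": 0, "rz": 0, "dx": 0, "dy": 4, "dz": 92, "fingers": 0.4}, {"rx": 0, "ry": 0, "rz": 0, "dx": 0, "dy": 4, "dz": 92, "fingers": 0.4}]'

```text
clock: 16.4
ee_pos: [0.4732, -0.0618, 0.2025]
tool_rot: [-3.138, -0.143, -0.002]
contact_force: [-0.1, 0.3, 0.2]
grip_width: 0.598
```

```bash
python3 -c "
from h import *
print(goto(.473,-.060,.202,4.87))
p,d=robot.snapshot('side'); cv2.imwrite('pics/s16.png',cv2.resize(p[60:240,230:410,::-1],None,fx=3,fy=3))"
```

```text
[array([-0. , -1.8,  0.5]), ('rz', np.float64(0.006))]
```

View pics/s16.png

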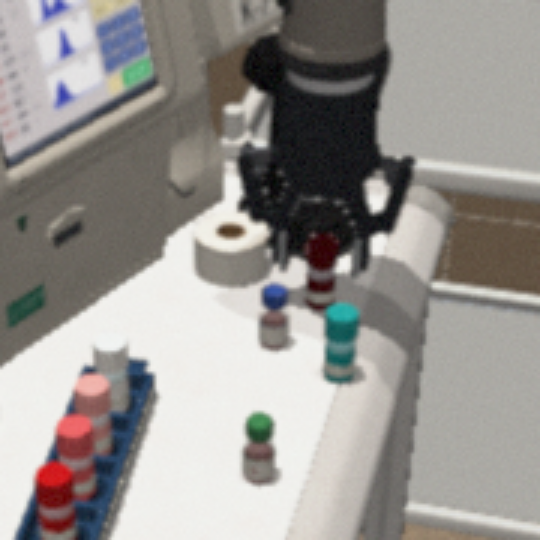

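Dark red at (320,270) stands between the pads. I'll grip and lift, drawing back slightly.

>>> move_arm --series '[{"rx": 0, "ry": 0, "rz": 0, "dx": 0, "dy": 0, "dz": 0, "fingers": 0.8}, {"rx": 0, "ry": 0, "rz": 0, "dx": 0, "dy": 0, "dz": 0, "fingers": 0.9}, {"rx": 0, "ry": 0, "rz": 0, "dx": 0, "dy": 0, "dz": 0, "fingers": 0.9}, {"rx": 0, "ry": 0, "rz": 0, "dx": 0, "dy": 0, "dz": 0, "fingers": 0.9}, {"rx": 0, "ry": 0, "rz": 0, "dx": 0, "dy": 0, "dz": 0, "fingers": 0.9}, {"rx": 0, "ry": 0, "rz": 0, "dx": 0, "dy": 0, "dz": -20, "fingers": 0.9}, {"rx": 0, "ry": 0, "rz": 0, "dx": -4, "dy": 0, "dz": -55, "fingers": 0.9}, {"rx": 0, "ry": 0, "rz": 0, "dx": -8, "dy": 0, "dz": -88, "fingers": 0.9}]'

```text
clock: 17.25
ee_pos: [0.4644, -0.0627, 0.2906]
tool_rot: [3.138, 0.143, -0.002]
contact_force: [0.3, -0.2, -0.0]
grip_width: 0.283
```

```bash
python3 -c "
from h import *
print(goto(.47,.13,.29,4.87))
p,d=robot.snapshot('side'); cv2.imwrite('pics/s17.png',cv2.resize(p[60:240,230:410,::-1],None,fx=3,fy=3))"
```

```text
[array([  23. , -191.4,    0.6]), ('rz', np.float64(0.006))]
```

View pics/s17.png

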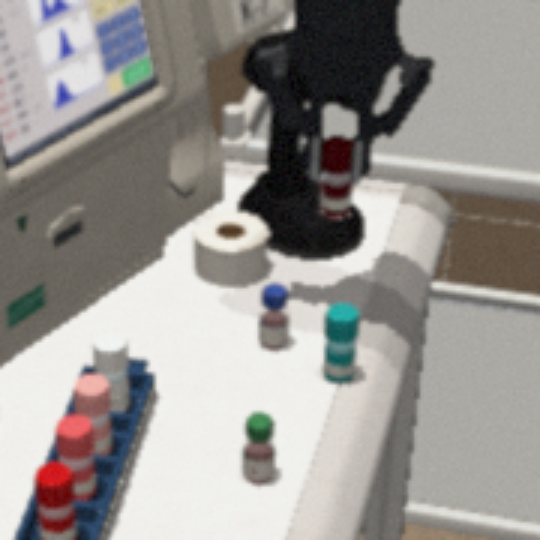

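Dark red hangs upright at (337,180), with its underside near 88 mm, above the other caps. I'll carry it back alongside the tray.

>>> move_arm --series '[{"rx": 0, "ry": 0, "rz": 0, "dx": 0, "dy": -25, "dz": 0, "fingers": 0.9}, {"rx": 0, "ry": 0, "rz": 0, "dx": 2, "dy": -60, "dz": 0, "fingers": 0.9}, {"rx": 0, "ry": 0, "rz": 0, "dx": 5, "dy": -95, "dz": 0, "fingers": 0.9}, {"rx": 0, "ry": 0, "rz": 0, "dx": 10, "dy": -130, "dz": 0, "fingers": 0.9}, {"rx": 0, "ry": 0, "rz": 0, "dx": 16, "dy": -160, "dz": 0, "fingers": 0.9}, {"rx": 0, "ry": 0, "rz": 0, "dx": 23, "dy": -190, "dz": 0, "fingers": 0.9}, {"rx": 0, "ry": 0, "rz": 0, "dx": 30, "dy": -220, "dz": 0, "fingers": 0.9}, {"rx": 0, "ry": 0, "rz": 0, "dx": 37, "dy": -245, "dz": 0, "fingers": 0.9}]'

```text
clock: 18.1
ee_pos: [0.4792, 0.1866, 0.2897]
tool_rot: [-3.138, -0.145, -0.0]
contact_force: [-0.8, 0.8, -0.6]
grip_width: 0.28
```

```bash
python3 -c "
from h import *
print(goto(.5763,.3205,.29,4.87))"
```

```text
[array([ 109. , -124.4,   -0.2]), ('rz', np.float64(0.007))]
```

>>> move_arm --series '[{"rx": 0, "ry": 0, "rz": 0, "dx": 20, "dy": -26, "dz": 0, "fingers": 0.9}, {"rx": 0, "ry": 0, "rz": 0, "dx": 45, "dy": -54, "dz": 0, "fingers": 0.9}, {"rx": 0, "ry": 0, "rz": 0, "dx": 70, "dy": -82, "dz": 0, "fingers": 0.9}, {"rx": 0, "ry": 0, "rz": 0, "dx": 92, "dy": -106, "dz": 0, "fingers": 0.9}, {"rx": 0, "ry": 0, "rz": 0, "dx": 107, "dy": -119, "dz": 0, "fingers": 0.9}, {"rx": 0, "ry": 0, "rz": 0, "dx": 107, "dy": -119, "dz": 0, "fingers": 0.9}, {"rx": 0, "ry": 0, "rz": 0, "dx": 107, "dy": -119, "dz": 0, "fingers": 0.9}, {"rx": 0, "ry": 0, "rz": 0, "dx": 107, "dy": -119, "dz": 0, "fingers": 0.9}]'

```text
clock: 18.9
ee_pos: [0.5746, 0.3117, 0.2895]
tool_rot: [3.138, 0.141, -0.002]
contact_force: [-0.2, 0.1, -0.4]
grip_width: 0.28
```

```bash
python3 -c "
from h import *
print(goto(.5763,.3205,.209,4.87))
p,d=robot.snapshot('side'); cv2.imwrite('pics/s18.png',cv2.resize(p[120:300,190:370,::-1],None,fx=3,fy=3))"
```

```text
[array([ 2.5, -8.7, 80.5]), ('rz', np.float64(0.005))]
```

View pics/s18.png

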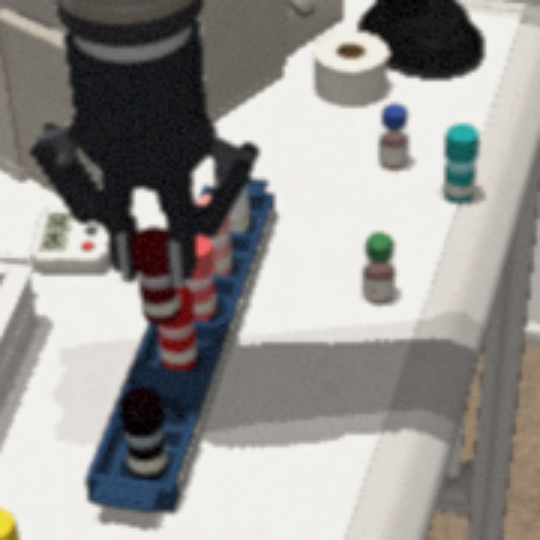

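Dark red at (158,275) is still 9 mm short along the row. I'll correct that first, then go down.

>>> move_arm --series '[{"rx": 0, "ry": 0, "rz": 0, "dx": 1.5, "dy": -9, "dz": 0, "fingers": 0.9}, {"rx": 0, "ry": 0, "rz": 0, "dx": 1.5, "dy": -9, "dz": 0, "fingers": 0.9}, {"rx": 0, "ry": 0, "rz": 0, "dx": 1.5, "dy": -9, "dz": 0, "fingers": 0.9}]'

```text
clock: 19.25
ee_pos: [0.5755, 0.3226, 0.2898]
tool_rot: [-3.138, -0.144, 0.0]
contact_force: [0.1, -0.2, -0.4]
grip_width: 0.279
```

```bash
python3 -c "
from h import *
print(goto(.5763,.3205,.209,4.87))"
```

```text
[array([ 0.6,  2.2, 80.8]), ('rz', np.float64(0.007))]
```

>>> move_arm --series '[{"rx": 0, "ry": 0, "rz": 0, "dx": 0, "dy": 1.5, "dz": 25, "fingers": 0.9}, {"rx": 0, "ry": 0, "rz": 0, "dx": 0, "dy": 1.5, "dz": 50, "fingers": 0.9}, {"rx": 0, "ry": 0, "rz": 0, "dx": 0, "dy": 1.5, "dz": 68, "fingers": 0.9}, {"rx": 0, "ry": 0, "rz": 0, "dx": 0, "dy": 1.5, "dz": 76, "fingers": 0.9}, {"rx": 0, "ry": 0, "rz": 0, "dx": 0, "dy": 1.5, "dz": 81, "fingers": 0.9}, {"rx": 0, "ry": 0, "rz": 0, "dx": 0, "dy": 1.5, "dz": 81, "fingers": 0.9}, {"rx": 0, "ry": 0, "rz": 0, "dx": 0, "dy": 1.5, "dz": 81, "fingers": 0.9}]'

```text
clock: 19.95
ee_pos: [0.5764, 0.3208, 0.2095]
tool_rot: [-3.138, -0.143, -0.002]
contact_force: [-0.4, 0.1, -0.3]
grip_width: 0.283
```

```bash
python3 -c "
from h import *
print(goto(.5763,.3205,.209,4.87))
p,d=robot.snapshot('side'); cv2.imwrite('pics/s19.png',cv2.resize(p[120:300,190:370,::-1],None,fx=3,fy=3))"
```

```text
[array([-0.2,  0.2,  0.5]), ('rz', np.float64(0.006))]
```

View pics/s19.png

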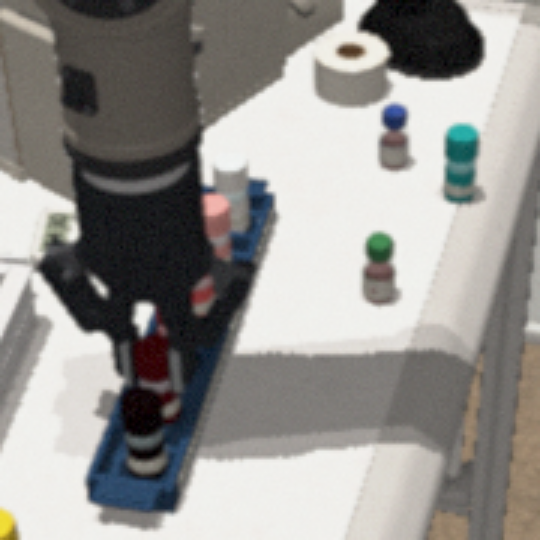

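Dark red sits in the last pocket at (155,370), beside black at (145,430). I'll release and rise.

>>> move_arm --series '[{"rx": 0, "ry": 0, "rz": 0, "dx": 0, "dy": 0, "dz": 1.5, "fingers": 0.9}, {"rx": 0, "ry": 0, "rz": 0, "dx": 0, "dy": 0, "dz": 1.5, "fingers": 0.68}, {"rx": 0, "ry": 0, "rz": 0, "dx": 0, "dy": 0, "dz": 1.5, "fingers": 0.6}, {"rx": 0, "ry": 0, "rz": 0, "dx": 0, "dy": 0, "dz": 1.5, "fingers": 0.4}, {"rx": 0, "ry": 0, "rz": 0, "dx": 0, "dy": 0, "dz": 1.5, "fingers": 0.4}, {"rx": 0, "ry": 0, "rz": 0, "dx": 0, "dy": 0, "dz": -20, "fingers": 0.4}, {"rx": 0, "ry": 0, "rz": 0, "dx": 0, "dy": 0, "dz": -60, "fingers": 0.4}, {"rx": 0, "ry": 0, "rz": 0, "dx": 0, "dy": 0, "dz": -100, "fingers": 0.4}]'

```text
clock: 20.8
ee_pos: [0.5756, 0.3204, 0.3091]
tool_rot: [3.137, 0.143, -0.003]
contact_force: [1.2, 0.6, -1.5]
grip_width: 0.599
```

>>> move_arm --series '[{"rx": 0, "ry": 0, "rz": 0, "dx": -30, "dy": -30, "dz": -20, "fingers": 0.4}, {"rx": 0, "ry": 0, "rz": 0, "dx": -60, "dy": -60, "dz": -40, "fingers": 0.4}, {"rx": 0, "ry": 0, "rz": 0, "dx": -80, "dy": -100, "dz": -50, "fingers": 0.4}, {"rx": 0, "ry": 0, "rz": 0, "dx": -100, "dy": -140, "dz": -50, "fingers": 0.4}, {"rx": 0, "ry": 0, "rz": 0, "dx": -120, "dy": -180, "dz": -50, "fingers": 0.4}, {"rx": 0, "ry": 0, "rz": 0, "dx": -140, "dy": -220, "dz": -50, "fingers": 0.4}, {"rx": 0, "ry": 0, "rz": 0, "dx": -140, "dy": -220, "dz": -50, "fingers": 0.4}]'

```text
clock: 21.5
ee_pos: [0.4102, 0.534, 0.358]
tool_rot: [-3.134, -0.161, 0.005]
contact_force: [-0.5, 0.1, -0.7]
grip_width: 0.599
```

Run:
```python
from h import *
p,d2=robot.snapshot('side'); cv2.imwrite('pics/s20.png',cv2.resize(p[120:300,190:370,::-1],None,fx=3,fy=3))
p,d=robot.snapshot('top'); cv2.imwrite('pics/t2.png',cv2.resize(p[150:260,180:410,::-1],None,fx=3.4,fy=3.4))
cx,cy,a=.5827,.2458,np.radians(4.87)
for k,s in dict(white=-.125,pale=-.075,rose=-.025,red=.025,dark=.075,black=.125,green=(.471,.163),blue=(.497,.0037)).items():
    x,y=s if isinstance(s,tuple) else (cx-s*np.sin(a),cy+s*np.cos(a))
    o=[]
    for n,dd in(("side",d2),("top",d)):
        w=cloud(n,dd); m=(np.hypot(w[...,0]-x,w[...,1]-y)<.024)&(w[...,2]>.045)&(w[...,2]<.08); q=w[m]
        if len(q)<5: o.append(None); continue
        t=q[q[:,2]>np.percentile(q[:,2],90)-.006]
        (ex,ey),r=cv2.minEnclosingCircle(t[:,:2].astype(np.float32)); ex-=x;ey-=y
        o.append([round(1000*v,1) for v in(ex*np.cos(a)+ey*np.sin(a),-ex*np.sin(a)+ey*np.cos(a),np.median(t[:,2]))])
    print(k,o)
print(robot.observe()["clock"],robot.observe()["ee_pos"])
```

```text
white [None, [np.float64(-0.4), np.float64(-2.3), np.float64(65.4)]]
pale [[np.float64(2.4), np.float64(3.0), np.float64(64.6)], [np.float64(0.7), np.float64(0.2), np.float64(66.2)]]
rose [[np.float64(0.2), np.float64(0.2), np.float64(64.6)], [np.float64(1.7), np.float64(-3.2), np.float64(65.7)]]
red [[np.float64(0.9), np.float64(0.3), np.float64(64.7)], [np.float64(3.0), np.float64(-2.2), np.float64(65.2)]]
dark [[np.float64(3.0), np.float64(1.9), np.float64(64.7)], [np.float64(-0.5), np.float64(-0.4), np.float64(65.9)]]
black [[np.float64(-4.1), np.float64(-0.3), np.float64(64.7)], [np.float64(-2.6), np.float64(-2.8), np.float64(65.6)]]
green [None, [np.float64(-0.1), np.float64(-1.3), np.float64(51.3)]]
blue [None, [np.float64(0.1), np.float64(-0.5), np.float64(51.8)]]
21.6 [0.41524437 0.5281534  0.35825098]
```

View pics/s20.png

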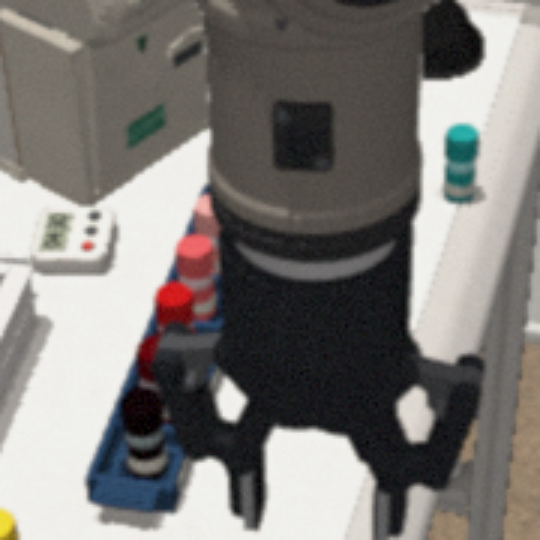

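View pics/t2.png

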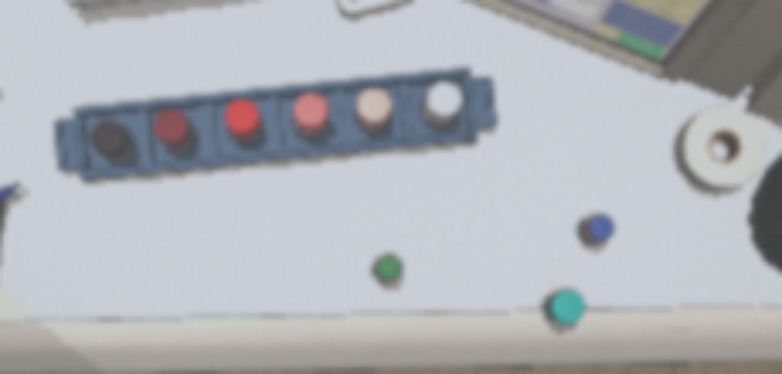

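The top view shows the row black (112,139), dark red (172,127), red (242,117), rose (311,111), pale pink (374,106), white (444,102). All are upright and within about 4 mm of the pocket centres, with cap tops near 66 mm (60 mm plus the 6 mm floor). Green and blue haven't moved, and the arm is clear.

```bash
python3 -c "
from plant import robot
print(robot.observe()['dq'].round(3)); print(robot.job_done())"
```

```text
[ 0.039 -0.012  0.045  0.021  0.01   0.001  0.004]
the job is handed in; nothing more can be done
None
```

All four vials are in the tray, and I handed the job in at about 21.6 s of the 80 s allowed. I picked up rose, red, pale pink and dark red one at a time by the cap and set each down before letting go. The row now runs white, pale pink, rose, red, dark red, almost black.

- **Position:** in the last pictures, all six vials stand upright within about 4 mm of their pocket centres. Their cap tops read about 65–66 mm, which fits a 60 mm vial on the 6 mm pocket floor.
- **Control vials:** green and blue are within about 1.5 mm of where they started.
- **Camera agreement:** the two cameras differ by up to about 4 mm. The side view of white, green and blue was blocked by the arm, so for those three only the top camera counts.
- **Refused move:** the first move call was refused because its rows left out some values, and nothing moved.

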